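# Index the sample stage by its handwheel and close its dust cover

### The arm

A 6-joint arm with a two-finger parallel gripper is mounted at the origin on the work surface. World frame = base frame: x ahead of the robot, y to its left, z up, the work surface at z = 0. Lengths are in m, angles in rad, forces in N, time in s.
With the tool pointing down it reaches from about 0.3 to 1 m from the base axis. Payload 5.1 kg.
Tool frame: the origin (TCP) lies at the very end of the fingers, on their centre line; the grasp point (between the pads) lies 19 mm behind it; z points along the fingers, y is the direction in which the jaws open and shut (so a half turn about z gives the same grasp; the last joint's range is limited). The gripper opens to 95 mm and grips with 3 to 60 N. Pads are 20 mm wide; open, the fingers measure 119 mm over their backs; the gripper's body (75 mm by 180 mm) begins 59 mm behind the grasp point.
Start: joints at [-1.345, 0.124, 1.65, -0, 1.367, -0.083], TCP at [0.198, -0.619, 0.215] pointing down, gripper open.
Joint ranges: [-2.61, 2.61], [-1.02, 2.33], [0.03, 2.71], [-1.35, 4.49], [0.32, 2.68], [-2.91, 2.91]. Speed limits (rad/s): [2.57, 2.57, 3.14, 3.14, 3.14, 3.14].

### API

Orientations are given as a unit quaternion [x, y, z, w].
In Python, from workcell import telemetry, snapshot, camera_params, r, spot_in, cut_out, mark_of gives the robot as it stands.
- The arm moves only by the shell command python3 -m jog 'ROWS'. ROWS is JSON, a list of rows, each an object of numbers: "dx", "dy", "dz": the shift along the tool's x, y, z as a fraction of full scale; "rx", "ry", "rz": the turn, a rotation vector about the tool's x, y, z as a fraction of full scale; "hand": the closure, from 0 (fully open) to 1 (shut). In form: [{"dx": .., "dy": .., "dz": .., "rx": .., "ry": .., "rz": .., "hand": ..}, ...]. A call has 1 to 20 rows; each row shifts and turns the pose as measured when the row begins, along the tool's axes as they then stand; what a row does not reach is not made up. Full scale, the value 1, is 6 cm for a shift and 0.15 rad for a turn. A row lasts 1/8 s, in which the tool goes at most 62.5 mm and 10.7 degrees, less where a joint would pass 70% of its speed; a pose out of reach is approached as far as the arm can. A call with a number of a shift or a turn outside -1 to 1 is refused whole. A call with a gripper value outside its range is refused whole. The fingers move at their own pace and stop on an object; the grip force is fixed at half the most. Time passes only in rows, so rows that do not move let the fingers close. It gives the time, the measured TCP pose, the force and the opening at its end, in the units of the state.
- telemetry.sense(): the state, without advancing time (a new reading comes with each control period).
- snapshot(name): name is "scene" or "top" or "wrist"; returns the picture (480x640x3 uint8, red, green, blue); there is no depth.
- camera_params(name): a dict with "fx", "fy", "cx", "cy" (pixels), "T" (4x4, takes a point from camera to world coordinates); the wrist camera has in their place "T_tool_cam" (4x4, takes a point from camera to tool coordinates, whose origin is the TCP and whose axes are the flange's). Camera axes: x right, y down, z forward; pixel columns grow to the right and rows downward; lengths in m; the calibration is good to about 2 mm. A picture is of the moment at which its call begins: read the wrist's pose just before it. camera_params takes no time and is no camera call.
- r.sign_off(): hands the job in, once; it reports no verdict.
Trained networks look in the newest picture that a camera, given by its name, has taken for a name from the list of things; names that differ only in an ending like _2 or _b are one class to them, and where a whole thing is asked for, a point or a joint stands for the part that bears it (a point fixed in the world has none). Each returns a list of dicts, best first, with "confidence" (0 to 1); they miss things now and then, are a little off and sometimes report something else, mostly with a low value. They report only what shows in the picture. A call takes as long as a camera call. They do not tell look-alikes from the thing itself.
- spot_in(camera, query): "xy" ([column, row] in pixels, amid what is visible of it).
- cut_out(camera, query): "region" (480x640 bool, what is visible of it) and "xy" ([column, row] in pixels, amid what is visible of it).
- mark_of(camera, query): "xy" ([column, row] in pixels: a listed point, or the origin of a listed thing).
The state is a dict: "clock": time; "q": joint angles; "joint_vel": joint speeds; "joint_torque": joint torques, N m; "tcp_pos": TCP position; "orientation": TCP orientation; "contact_force": force on the tool from outside, world axes, zero at the start; "wrist_torque": the same for the moment, N m; "gripper_width": opening from 0.0 (shut) to 1.0 (fully open).
Only numpy, scipy, OpenCV 4.12 (cv2) and the standard library are available. Lean on these libraries where they do the work, as an engineer would, in place of code of your own. Each camera call takes 0.05 s, during which the arm holds its last target.

### The job

The geared sample stage on the optical table must be brought round to its mark and closed up. Crank the handwheel clockwise, a whole number of turns and whatever fraction the sample still needs, until the red edge of the white sample plate stands at the yellow pointer, without running past it; then press the orange dust cover straight down over the sample until both its clips have snapped under the flange, and let go. Leave everything else on the table where it stands.

Things in the scene. Friction and masses are not known exactly. Their poses are not given: they have to be found in the camera images.
- indexer: Worm indexer fixed to the table. Origin: on the bench, under the vertical axis of its turntable; +z up, +y towards its handwheel. Grey base 120 (x) by 275 (y, from -60 to +215) by 36 high. Fully home, the cover's origin is on the turntable axis at z = 42 in this frame, the cover's x axis along the indexer's x axis, either way round
- flange_top (a point): Centre of the top of the indexer's fixed aluminium flange, on the turntable axis, 66 above the bench, axes as the indexer's: 90 (x) by 64 (y) by 8 thick, on a round neck of radius 28. A yellow pointer is painted on its +x side. The cover stands on it and the clips hook under its two x edges (45 either side)
- turntable (a joint): Angle (rad) of the geared turntable (dark disc, radius 30) on the flange, with the upright white sample plate (46 long, 10 thick, one end edge red). Grows clockwise seen from above; 0: red edge at the yellow pointer, plate along the indexer's x axis. Starts from -1.65 to -0.75. Moved only by the handwheel: 0.5236 (30 degrees) the same way round per wheel turn; stays where left
- handwheel (a joint): Angle (rad) of the handwheel, always 12 times the turntable's; grows clockwise seen from above. Black spoked wheel, vertical axis, outer diameter 106, its top 76 above the bench, a red crank handle standing up 40 off the axis; takes about 2 N at the handle. At 0 the handle is on the wheel's -x side in the indexer's frame
- wheel_centre (a point): Point on the handwheel's vertical axis, 74 above the bench, fixed on the indexer, 155 from the turntable axis along the indexer's +y
- crank_mid (a point): Middle of the red crank handle: an upright round grip 18 in diameter that turns freely on its own pin, from 76 to 114 above the bench (this point at 98)
- red_edge (a point): Top of the red end edge of the sample plate, 22.5 from the turntable axis, 109 above the bench; turns with the turntable
- cover: Loose orange dust cover, open below, 0.2 kg, standing on the bench. Origin: on its axis, level with its lowest edge; +z up. Box 78 by 78, top face at z = 82. Its y walls reach down to z = 0 (70 apart inside; they pass outside the flange's y edges), its x walls only to z = 24 and rest on the flange. Inside, two ribs along x, 30 apart, straddle the sample plate once it is aligned
- cover_bar (a point): Middle of the cover's black grip bar, at z = 99 of the cover: 56 long (the cover's x), 14 thick (y), upright from the top face (z = 82) to z = 116. Two black spring clips hang outside the cover's x walls (102 over all), lead-in ramps at their feet; snapping home takes about 10 to 20 N straight down
- clip_a (a joint): Outward swing (rad) of the clip on the cover's +x side; 0 closed (at rest or snapped home), about 0.07 while its hook rides over the flange's edge
- clip_b (a joint): The same for the clip on the cover's -x side
- lens_post: Bystander: lens on a steel post, black foot 44 across, 120 high. Origin under its foot
- mirror_post: Bystander: square mirror mount on a post, foot 44 across, 116 high. Origin under its foot
- iris_post: Bystander: iris on a post, foot 44 across, 136 high. Origin under its foot
- parts_box: Bystander: blue open parts box 100 by 70 by 32. Origin under its centre
- beam_block: Bystander: black beam block, foot 50 by 60, upright plate, 85 high. Origin under its foot
- cleaner_jar: Bystander: amber jar, 44 across, 85 high. Origin under its foot
- driver: Bystander: screwdriver with green handle, 160 long, lying down
Not all that is in view belongs to the job. What is shaped like the cover but brown or green is not meant.

How it is judged:
By the outcome, as a careful person would: the job done as asked, in the order asked, and still so for the second after the job is handed in, with the robot touching nothing.
It also fails if it takes over 72 s, if anything falls off the work surface, if the arm or the gripper's body presses on something with over 40 N, if the wrist force passes 120 N, or if a joint passes its speed limit or range.

## Working session

There is one attempt and no reset: what is moved stays moved. The work goes in short steps, Python scripts to look and compute and a shell command to move; the robot and the scene stay as the last step left them, time stands still between calls to the robot, and variables do not carry over. Pictures are saved under pics/ and viewed, and the job is handed in when it is done.

```bash
mkdir -p pics; ls
python3 - <<'E'
from workcell import telemetry, snapshot, camera_params
import cv2
print(telemetry.sense())
for n in ["scene","top","wrist"]:
    im=snapshot(n); cv2.imwrite(f"pics/{n}0.png",im[:,:,::-1]); print(n,camera_params(n))
E
```

```text
pics
{'clock': 0.0, 'q': array([-1.34459684e+00,  1.24479448e-01,  1.65164076e+00, -3.03151232e-05,
        1.36742574e+00, -8.25919719e-02]), 'joint_vel': array([-4.20921960e-04, -7.08954295e-04, -5.48826261e-05, -1.46761225e-03,
        2.64155380e-03,  1.10995742e-03]), 'joint_torque': array([ 3.75658135e-05, -4.17601669e+01, -3.59931779e+01,  7.73704355e-02,
        4.92231210e-02, -1.67862331e-04]), 'tcp_pos': array([ 0.19737174, -0.61867014,  0.21342326]), 'orientation': array([ 9.88103693e-01,  1.53786011e-01, -8.48703879e-05, -9.73062304e-04]), 'contact_force': array([-0.62339732,  0.61808796,  0.21397928]), 'wrist_torque': array([ 0.02158062,  0.00705616, -0.03340986]), 'gripper_width': 0.9958812882539688}
scene {'fx': 434.2161683917905, 'fy': 434.2161683917905, 'cx': 325.3029088022458, 'cy': 240.61940514818423, 'T': array([[-0.90148448,  0.27783532, -0.33186332,  0.78982741],
       [ 0.43280173,  0.58381208, -0.68691056,  0.45173287],
       [ 0.0028978 , -0.76287023, -0.64654514,  0.61238146],
       [ 0.        ,  0.        ,  0.        ,  1.        ]])}
top {'fx': 540.8737447262408, 'fy': 540.8737447262408, 'cx': 317.9992443816084, 'cy': 235.89990392358393, 'T': array([[ 0.00651349, -0.98577406,  0.16794963,  0.31439453],
       [-0.99989137, -0.00419964,  0.01412854, -0.09824096],
       [-0.01322222, -0.16802341, -0.98569433,  1.27512928],
       [ 0.        ,  0.        ,  0.        ,  1.        ]])}
wrist {'fx': 385.5549336291462, 'fy': 385.5549336291462, 'cx': 320.51125057444796, 'cy': 236.47940808871147, 'T_tool_cam': array([[ 6.54021601e-04, -9.58336991e-01, -2.85639254e-01,
         8.12844259e-02],
       [ 9.99999754e-01,  6.98820584e-04, -5.49090349e-05,
        -7.54212101e-04],
       [ 2.52231949e-04, -2.85639147e-01,  9.58337213e-01,
        -1.69968266e-01],
       [ 0.00000000e+00,  0.00000000e+00,  0.00000000e+00,
         1.00000000e+00]])}
```

View pics/scene0.png

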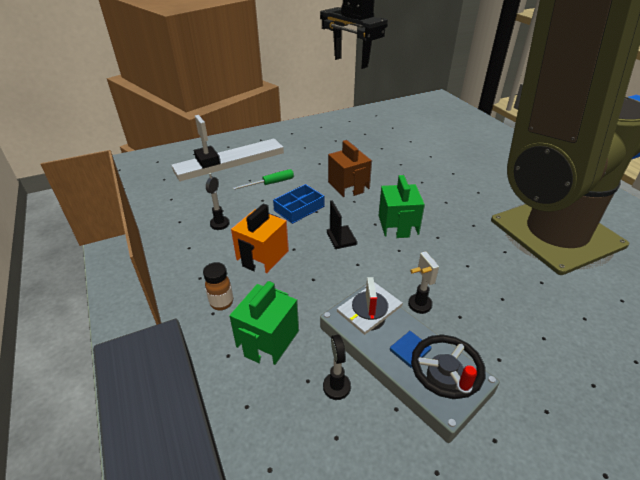

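View pics/top0.png

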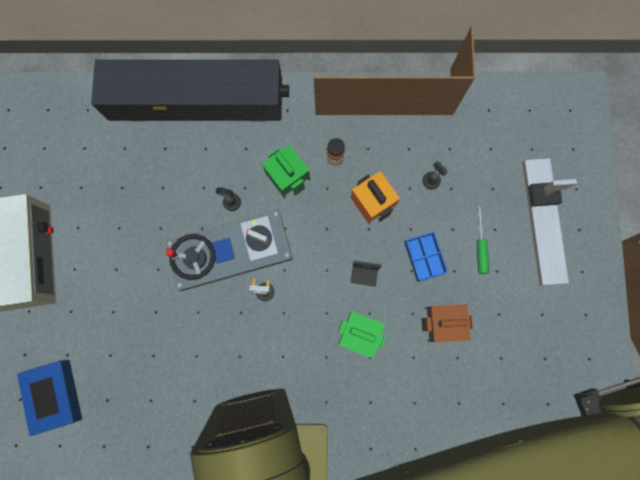

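Run:
```python
from workcell import telemetry, snapshot, camera_params,mark_of,spot_in
for n in ["top","scene"]:
  for q in ["indexer","flange_top","wheel_centre","crank_mid","red_edge","cover","cover_bar"]:
    print(n,q,[(d['xy'],round(d['confidence'],2)) for d in mark_of(n,q)][:4])
print(telemetry.sense()['clock'])
```

```text
top indexer [([263.2, 244.5], 0.76)]
top flange_top [([261.8, 236.8], 0.57)]
top wheel_centre [([188.4, 256.5], 0.85)]
top crank_mid [([172.1, 253.5], 0.61)]
top red_edge [([249.4, 231.1], 0.98), ([170.8, 252.0], 0.17)]
top cover [([372.6, 199.1], 0.95), ([363.4, 332.2], 0.9), ([442.5, 323.5], 0.84), ([289.2, 177.8], 0.65)]
top cover_bar [([450.5, 321.1], 0.94), ([376.7, 191.6], 0.82), ([361.9, 332.9], 0.66), ([282.3, 170.0], 0.61)]
scene indexer [([369.3, 330.5], 0.97)]
scene flange_top [([367.2, 305.0], 0.73), ([369.5, 330.0], 0.48)]
scene wheel_centre [([447.3, 361.4], 0.97)]
scene crank_mid [([466.7, 376.0], 0.63)]
scene red_edge [([374.5, 298.8], 0.77)]
scene cover [([259.5, 250.4], 0.88), ([348.5, 186.7], 0.88), ([270.3, 340.4], 0.86), ([399.3, 224.0], 0.72)]
scene cover_bar [([257.7, 216.6], 0.82), ([402.1, 185.3], 0.77), ([261.8, 301.8], 0.73), ([354.2, 150.2], 0.69)]
0.85
```

```bash
cat > h.py <<'E'
import numpy as np
from workcell import telemetry, snapshot, camera_params,mark_of,spot_in,cut_out
from scipy.spatial.transform import Rotation as R
def camT(n):
    p=camera_params(n)
    if n=="wrist":
        s=telemetry.sense(); T=np.eye(4);T[:3,:3]=R.from_quat(s['orientation']).as_matrix();T[:3,3]=s['tcp_pos']
        return p,T@p['T_tool_cam']
    return p,p['T']
def onz(n,xy,z,PT=None):
    p,T=PT or camT(n)
    d=T[:3,:3]@np.array([(xy[0]-p['cx'])/p['fx'],(xy[1]-p['cy'])/p['fy'],1])
    return T[:3,3]+d*(z-T[2,3])/d[2]
def proj(n,P,PT=None):
    p,T=PT or camT(n)
    c=T[:3,:3].T@(np.asarray(P)-T[:3,3]); return np.array([p['cx']+p['fx']*c[0]/c[2],p['cy']+p['fy']*c[1]/c[2]])
E
python3 - <<'E'
from h import *
import cv2
Z=dict(indexer=0,flange_top=.066,wheel_centre=.074,crank_mid=.098,red_edge=.109,cover=0,cover_bar=.099)
M={'top':dict(indexer=(263.2,244.5),flange_top=(261.8,236.8),wheel_centre=(188.4,256.5),crank_mid=(172.1,253.5),red_edge=(249.4,231.1),cover=(372.6,199.1),cover_bar=(376.7,191.6)),
'scene':dict(indexer=(369.3,330.5),flange_top=(367.2,305),wheel_centre=(447.3,361.4),crank_mid=(466.7,376),red_edge=(374.5,298.8),cover=(259.5,250.4),cover_bar=(257.7,216.6))}
for q in Z: print(q,[onz(n,M[n][q],Z[q])[:2].round(4) for n in M])
t=cv2.imread("pics/top0.png"); s=cv2.imread("pics/scene0.png")
a=cv2.resize(t[120:300,150:420],(800,533),interpolation=cv2.INTER_CUBIC);cv2.imwrite("pics/c1.png",a)
a=cv2.resize(s[190:440,220:520],(720,600),interpolation=cv2.INTER_CUBIC);cv2.imwrite("pics/c2.png",a)
E
```

```text
indexer [array([0.5103, 0.0508]), array([0.5113, 0.0541])]
flange_top [array([0.5178, 0.0467]), array([0.5181, 0.0498])]
wheel_centre [array([0.4709, 0.2097]), array([0.4711, 0.1989])]
crank_mid [array([0.4742, 0.2399]), array([0.4761, 0.2398])]
red_edge [array([0.5231, 0.0691]), array([0.523 , 0.0753])]
cover [array([ 0.6224, -0.2113]), array([ 0.6156, -0.23  ])]
cover_bar [array([ 0.6157, -0.2119]), array([ 0.6142, -0.216 ])]
```

View pics/c1.png

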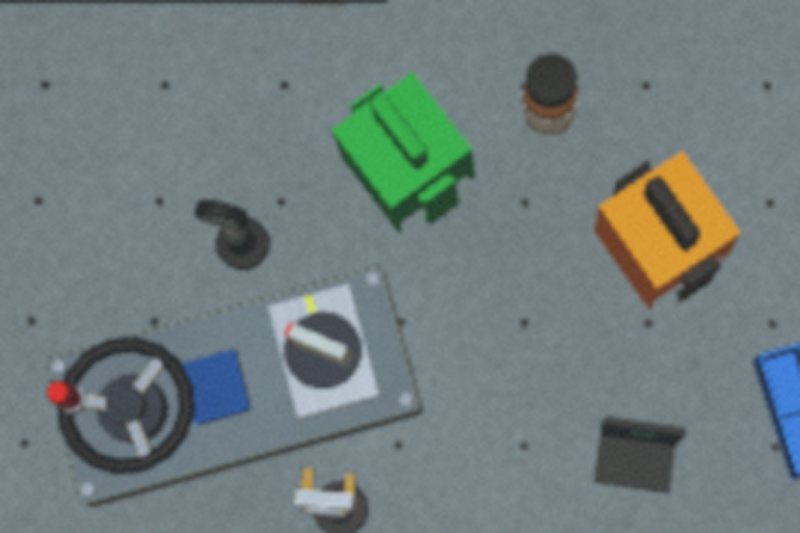

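View pics/c2.png

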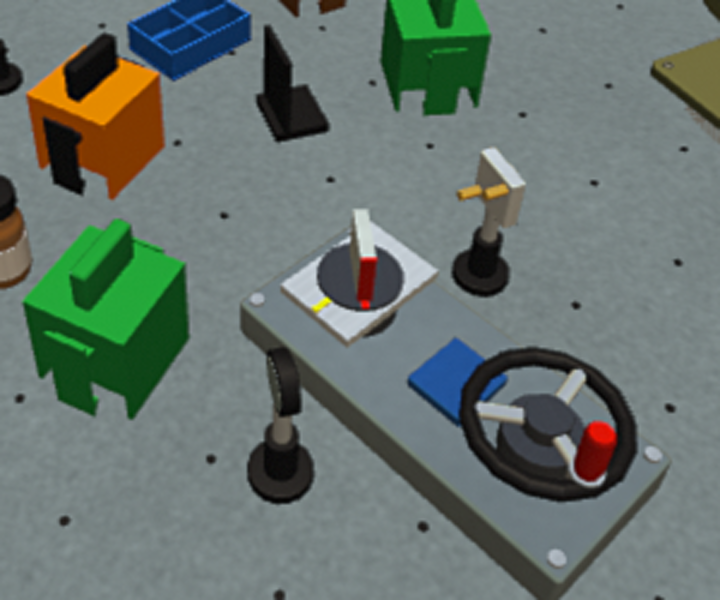

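The orange cover at top (375,197) / scene (260,240) is the one meant. Its look-alikes are green at top (286,170) and (362,335) and brown at (449,323), and the crop shows only this one orange, with black clips. The indexer's flange is at top (262,237), and its pointer is on the side away from the robot. I'll go over the indexer for a close look.

```bash
python3 -m jog '[{"dx":0.5,"dy":-0.62,"dz":-0.1},{"dx":0.52,"dy":-0.64,"dz":-0.1},{"dx":0.52,"dy":-0.64,"dz":-0.1},{"dx":0.52,"dy":-0.64,"dz":-0.1},{"dx":0.52,"dy":-0.64,"dz":-0.1},{"dx":0.52,"dy":-0.64,"dz":-0.1},{"dx":0.52,"dy":-0.64,"dz":-0.1},{"dx":0.52,"dy":-0.64},{"dx":0.52,"dy":-0.64},{"dx":0.52,"dy":-0.64},{"dx":0.52,"dy":-0.64},{"dx":0.52,"dy":-0.64},{"dx":0.52,"dy":-0.64},{"dx":0.52,"dy":-0.64},{"dx":0.52,"dy":-0.64},{"dx":0.52,"dy":-0.64}]'; python3 -c "
from h import *
import cv2
print(telemetry.sense())
cv2.imwrite('pics/w1.png',snapshot('wrist')[:,:,::-1])"
```

```text
{'clock': 0.85, 'q': array([-1.34460004e+00,  1.23776214e-01,  1.65028831e+00, -2.27450321e-05,
        1.36749126e+00, -8.25952958e-02]), 'joint_vel': array([ 0.00038176, -0.0022036 , -0.000866  , -0.00160501,  0.00021654,
       -0.00057615]), 'joint_torque': array([ 1.98661364e-04, -4.17562544e+01, -3.60220313e+01,  7.75315007e-02,
        4.27027303e-02, -6.10992004e-06]), 'tcp_pos': array([ 0.19750796, -0.61926163,  0.21467854]), 'orientation': array([ 9.88104275e-01,  1.53785376e-01, -9.78697761e-06,  1.91887181e-05]), 'contact_force': array([-0.22898617,  1.37126124, -0.12201046]), 'wrist_torque': array([-0.02048191, -0.0221421 , -0.03963785]), 'gripper_width': 1.0036890492928727}validation failed for argument at $[0]...
```

View pics/w1.png

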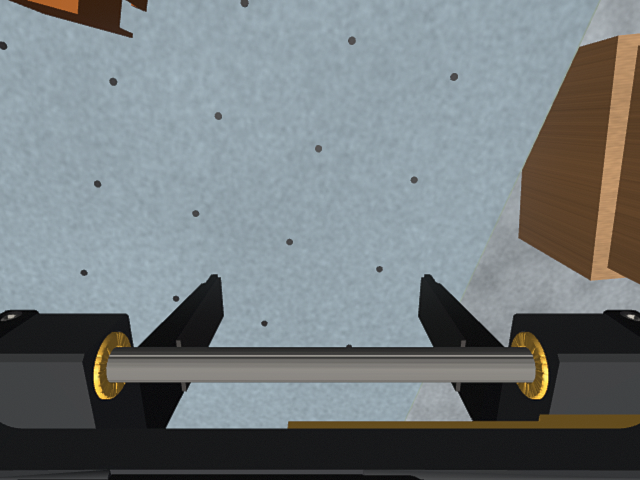

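```bash
python3 -m jog '[{"dx":0.5,"dy":-0.7,"dz":-0.1,"rx":0,"ry":0,"rz":0,"hand":0},{"dx":0.5,"dy":-0.72,"dz":-0.1,"rx":0,"ry":0,"rz":0,"hand":0},{"dx":0.5,"dy":-0.72,"dz":-0.1,"rx":0,"ry":0,"rz":0,"hand":0},{"dx":0.5,"dy":-0.72,"dz":-0.1,"rx":0,"ry":0,"rz":0,"hand":0},{"dx":0.5,"dy":-0.72,"dz":-0.1,"rx":0,"ry":0,"rz":0,"hand":0},{"dx":0.5,"dy":-0.72,"dz":-0.1,"rx":0,"ry":0,"rz":0,"hand":0},{"dx":0.5,"dy":-0.72,"dz":-0.1,"rx":0,"ry":0,"rz":0,"hand":0},{"dx":0.5,"dy":-0.72,"dz":-0.1,"rx":0,"ry":0,"rz":0,"hand":0},{"dx":0.5,"dy":-0.72,"dz":0,"rx":0,"ry":0,"rz":0,"hand":0},{"dx":0.5,"dy":-0.72,"dz":0,"rx":0,"ry":0,"rz":0,"hand":0},{"dx":0.5,"dy":-0.72,"dz":0,"rx":0,"ry":0,"rz":0,"hand":0},{"dx":0.5,"dy":-0.72,"dz":0,"rx":0,"ry":0,"rz":0,"hand":0}]'; python3 -c "
from h import *
import cv2
s=telemetry.sense();print(s['tcp_pos'],s['orientation'],s['clock'])
cv2.imwrite('pics/w2.png',snapshot('wrist')[:,:,::-1])"
```

```text
clock: 2.4
tcp_pos: [0.3886, -0.0023, 0.2663]
orientation: [0.989, 0.149, 0.005, 0.002]
contact_force: [1.2, 0.6, 0.6]
gripper_width: 0.998
[ 0.38855757 -0.00229598  0.26634496] [0.98879451 0.14917791 0.00511641 0.00227753] 2.4
```

View pics/w2.png

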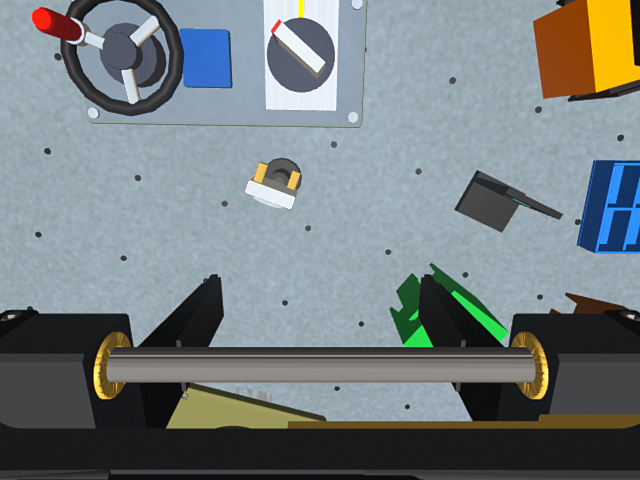

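```bash
python3 -m jog '[{"dx":0.55,"dy":-0.7,"dz":0,"rx":0,"ry":0,"rz":0,"hand":0},{"dx":0.55,"dy":-0.7,"dz":0,"rx":0,"ry":0,"rz":0,"hand":0},{"dx":0,"dy":0,"dz":0,"rx":0,"ry":0,"rz":0,"hand":0},{"dx":0,"dy":0,"dz":0,"rx":0,"ry":0,"rz":0,"hand":0}]'; python3 -c "
from h import *
import cv2
s=telemetry.sense();print(s['tcp_pos'],s['orientation'],s['clock'])
PT=camT('wrist')
cv2.imwrite('pics/w3.png',snapshot('wrist')[:,:,::-1])
np.savez('w3.npz',T=PT[1])
for q,z in dict(indexer=0,flange_top=.066,wheel_centre=.074,crank_mid=.098,red_edge=.109,lens_post=0,mirror_post=0,iris_post=0).items():
  for d in mark_of('wrist',q)[:2]: print(q,d['xy'],round(d['confidence'],2),onz('wrist',d['xy'],z,PT)[:2].round(4))
"
```

```text
clock: 2.95
tcp_pos: [0.4277, 0.1071, 0.2677]
orientation: [0.988, 0.155, 0.007, 0.0]
contact_force: [-0.1, 0.4, 0.2]
gripper_width: 1.001
[0.427708   0.10712541 0.26769495] [9.87941613e-01 1.54682338e-01 6.67038560e-03 4.98842855e-04] 2.95
indexer [390.8, 136.0] 0.63 [0.5176 0.0547]
flange_top [404.7, 137.3] 0.62 [0.5182 0.0536]
wheel_centre [234.3, 132.1] 0.86 [0.4746 0.2051]
crank_mid [179.8, 115.9] 0.95 [0.4751 0.2473]
red_edge [394.3, 126.4] 0.83 [0.5219 0.074 ]
lens_post [357.5, 19.4] 0.9 [0.6151 0.1278]
mirror_post [361.7, 239.0] 0.8 [0.3964 0.0457]
```

View pics/w3.png

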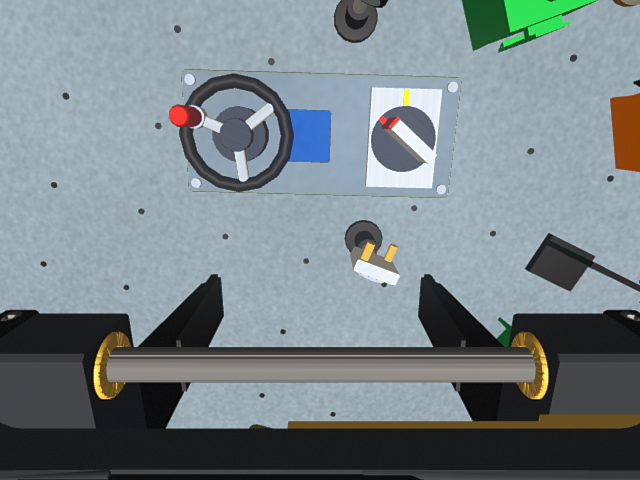

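Run:
```python
import cv2
im=cv2.imread('pics/w3.png')
cv2.imwrite('pics/c3.png',cv2.resize(im[60:210,350:470],None,fx=5,fy=4,interpolation=cv2.INTER_CUBIC)[:600])
cv2.imwrite('pics/c4.png',cv2.resize(im[60:210,165:345],None,fx=4,fy=4,interpolation=cv2.INTER_CUBIC))
```

```text
(no output)
```

View pics/c3.png

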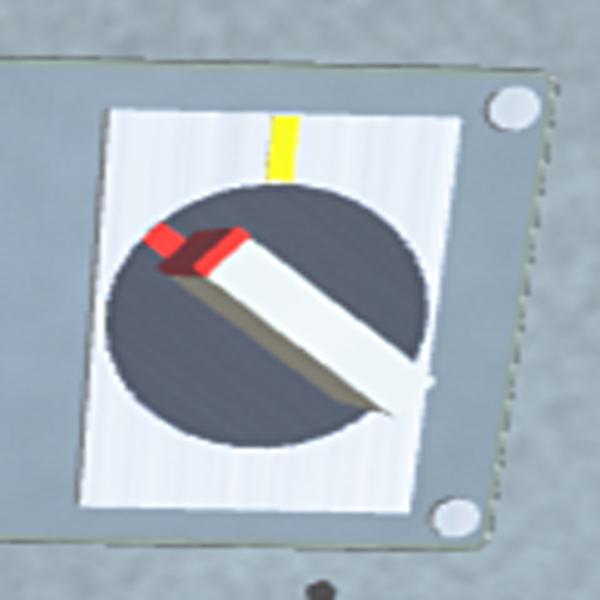

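View pics/c4.png

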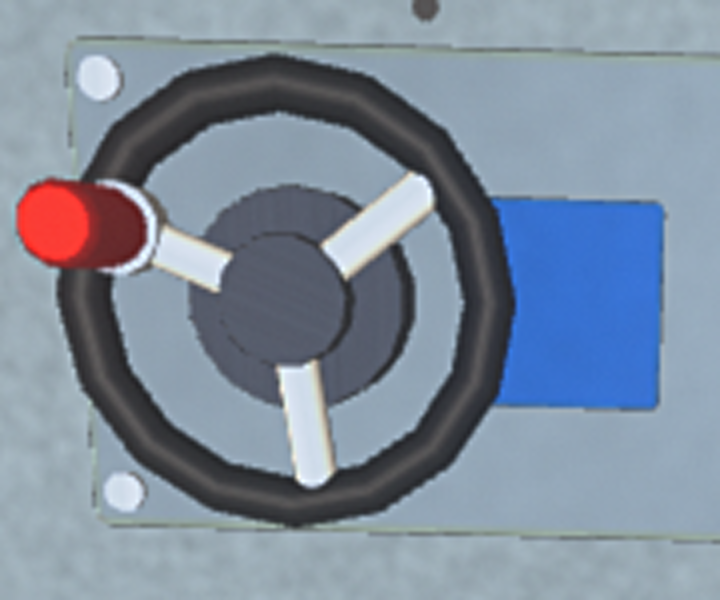

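```bash
cat > fit.py <<'E'
from h import *
from scipy.optimize import least_squares
p=camera_params('wrist'); PT=(p,np.load('w3.npz')['T'])
pts=[((.045,.032,.066),(371,87)),((.045,-.032,.066),(442.4,89.2)),((-.045,-.032,.066),(432.4,188.2)),((-.045,.032,.066),(366,186.2)),
((.06,-.06,.036),(461,78)),((-.06,-.06,.036),(448,197)),((.06,.215,.036),(182.5,70)),((-.06,.215,.036),(190,190.7))]
def W(v,P):
    c,s=np.cos(v[2]),np.sin(v[2]); return np.array([v[0]+c*P[0]-s*P[1],v[1]+s*P[0]+c*P[1],P[2]])
f=lambda v:np.concatenate([proj('wrist',W(v,P),PT)-np.array(u) for P,u in pts])
s=least_squares(f,[.515,.05,.3]);v=s.x
print('indexer',v,np.degrees(v[2]));print(s.fun.reshape(-1,2).round(1).tolist())
def angs(pix,z,PT,n='wrist'):
    return [onz(n,u,z,PT)[:2] for u in pix]
a,b,c,d=angs([(399,118),(391,128.75),(436.6,155),(428.6,163.3)],.109,PT)
red=(a+b)/2;far=(c+d)/2
w=red-far; ang=np.arctan2(w[1],w[0])
print('plate len',np.linalg.norm(w),'red',red,'ctr',(red+far)/2,'turntable',-(((ang-v[2]+np.pi)%(2*np.pi))-np.pi))
wc=W(v,(0,.155,.074));print('wheel',wc)
c=onz('wrist',(179.8,115.9),.098,PT); ct=onz('wrist',(165+53/4,60+222/4),.114,PT)
for q in (c,ct):
    e=q[:2]-wc[:2]; wa=-(np.arctan2(e[1],e[0])-v[2]-np.pi);print('crank',q,np.linalg.norm(e),'wheel ang',wa%(2*np.pi), [(wa%(2*np.pi)-2*np.pi*k)/12 for k in (1,2,3,4)])
E
python3 fit.py
```

```text
indexer [0.51592389 0.05426205 0.28668267] 16.425707248850117
[[1.0, 0.4], [0.0, 0.1], [-0.3, -0.1], [0.3, 0.3], [2.4, -1.5], [1.1, 1.5], [-2.9, -1.1], [-1.8, 1.6]]
plate len 0.04400496502084661 red [0.52432578 0.07429194] ctr [0.51565754 0.05406891] turntable -0.8791704949903982
wheel [0.47209425 0.20293606 0.074     ]
crank [0.47514479 0.2472587  0.098     ] 0.044427493141510455 wheel ang 1.9261963352317253 [np.float64(-0.3630824143289884), np.float64(-0.8866811899272872), np.float64(-1.410279965525586), np.float64(-1.933878741123885)]
crank [0.47635445 0.2431183  0.114     ] 0.04040744800044746 wheel ang 1.963106254700949 [np.float64(-0.3600065877065531), np.float64(-0.8836053633048518), np.float64(-1.4072041389031507), np.float64(-1.9308029145014496)]
```

```bash
cat >> h.py <<'E'
V=np.array([0.51592,0.05426,0.28668]); WC=np.array([0.47209,0.20294])
def to(P,yaw):
    s=telemetry.sense(); A=R.from_quat(s['orientation'])
    d=A.inv().apply(np.asarray(P)-s['tcp_pos'])/.06
    B=R.from_euler('z',yaw)*R.from_euler('x',np.pi)
    rv=(A.inv()*B).as_rotvec()/.15
    print('shift(fs)',d.round(3),'rot(fs)',rv.round(3),'at',s['tcp_pos'].round(4),s['clock'],'F',s['contact_force'].round(1),'w',round(float(s['gripper_width']),3))
E
python3 -c "
from h import *
to([.4763,.2431,.2],V[2]); to([.4763,.2431,.085],V[2])"
```

```text
shift(fs) [ 1.444 -1.921  1.145] rot(fs) [ 0.017 -0.092  0.148] at [0.4279 0.1068 0.2678] 3.4 F [-0.3  0.   1.1] w 1.002
shift(fs) [ 1.418 -1.926  3.062] rot(fs) [ 0.017 -0.092  0.148] at [0.4279 0.1068 0.2678] 3.4 F [-0.3  0.   1.1] w 1.002
```

```bash
python3 -m jog '[{"dx":0.48,"dy":-0.64,"dz":0.5,"rx":0.017,"ry":-0.09,"rz":0.15,"hand":0},{"dx":0.48,"dy":-0.64,"dz":0.5,"rx":0,"ry":0,"rz":0,"hand":0},{"dx":0.48,"dy":-0.64,"dz":0.5,"rx":0,"ry":0,"rz":0,"hand":0},{"dx":0,"dy":0,"dz":0.3,"rx":0,"ry":0,"rz":0,"hand":0},{"dx":0,"dy":0,"dz":0,"rx":0,"ry":0,"rz":0,"hand":0}]'; python3 -c "
from h import *
import cv2
to([.4763,.2431,.085],V[2])
PT=camT('wrist')
cv2.imwrite('pics/w4.png',snapshot('wrist')[:,:,::-1])
print(proj('wrist',[.4763,.2431,.114],PT))
for d in mark_of('wrist','crank_mid')[:2]: print(d['xy'],d['confidence'],onz('wrist',d['xy'],.098,PT))
"
```

```text
clock: 4.03
tcp_pos: [0.4814, 0.2441, 0.1595]
orientation: [0.99, 0.14, 0.003, 0.001]
contact_force: [-0.8, -0.4, -0.0]
gripper_width: 0.996
shift(fs) [-0.093 -0.011  1.24 ] rot(fs) [ 0.015 -0.035 -0.035] at [0.4814 0.2441 0.1595] 4.025 F [-0.8 -0.4 -0. ] w 0.996
[320.77492917 272.42692002]
[317.6, 260.2] 0.64 [0.47768159 0.245567   0.098     ]
```

View pics/w4.png

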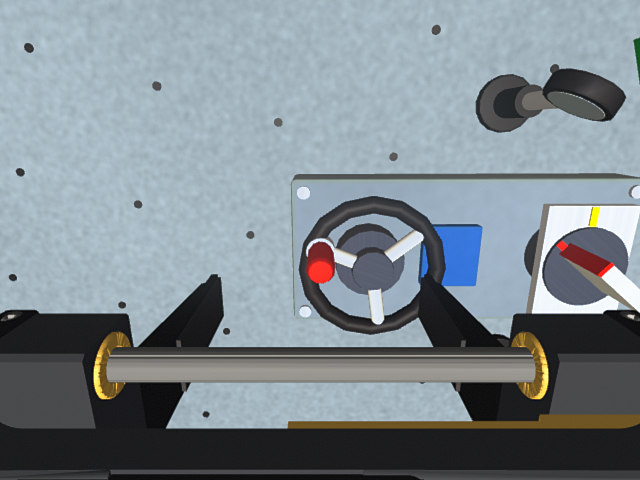

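The red handle at (320,268) is centred between the jaws, as predicted. Descending and closing.

```bash
python3 -m jog '[{"dx":-0.09,"dy":-0.01,"dz":0.6,"rx":0.015,"ry":-0.035,"rz":-0.035,"hand":0},{"dx":0,"dy":0,"dz":0.6,"rx":0,"ry":0,"rz":0,"hand":0},{"dx":0,"dy":0,"dz":0,"rx":0,"ry":0,"rz":0,"hand":0.9},{"dx":0,"dy":0,"dz":0,"rx":0,"ry":0,"rz":0,"hand":1},{"dx":0,"dy":0,"dz":0,"rx":0,"ry":0,"rz":0,"hand":1},{"dx":0,"dy":0,"dz":0,"rx":0,"ry":0,"rz":0,"hand":1},{"dx":0,"dy":0,"dz":0,"rx":0,"ry":0,"rz":0,"hand":1}]'; python3 -c "
from h import *
to([.4763,.2431,.085],V[2])"
```

```text
clock: 5.0
tcp_pos: [0.4858, 0.2425, 0.1029]
orientation: [0.99, 0.14, 0.014, -0.003]
contact_force: [-0.3, 0.2, -0.4]
gripper_width: 0.531
shift(fs) [-0.157 -0.053  0.294] rot(fs) [-0.014 -0.185 -0.043] at [0.4858 0.2425 0.1029] 5.0 F [-0.3  0.2 -0.4] w 0.531
```

```bash
python3 -m jog '[{"dx":-0.157,"dy":-0.05,"dz":0.3,"rx":-0.014,"ry":-0.185,"rz":-0.04,"hand":0.5},{"dx":0,"dy":0,"dz":0,"rx":0,"ry":0,"rz":0,"hand":0.5}]'; python3 -c "
from h import *
to([.4763,.2431,.085],V[2])"
```

```text
clock: 5.25
tcp_pos: [0.4754, 0.2429, 0.0834]
orientation: [0.99, 0.143, -0.001, 0.0]
contact_force: [0.6, -0.2, -0.2]
gripper_width: 0.5
shift(fs) [ 0.015  0.002 -0.028] rot(fs) [0.001 0.016 0.001] at [0.4754 0.2429 0.0834] 5.25 F [ 0.6 -0.2 -0.2] w 0.5
```

```bash
python3 -m jog '[{"dx":0,"dy":0,"dz":0,"rx":0,"ry":0,"rz":0,"hand":1},{"dx":0,"dy":0,"dz":0,"rx":0,"ry":0,"rz":0,"hand":1},{"dx":0,"dy":0,"dz":0,"rx":0,"ry":0,"rz":0,"hand":1},{"dx":0,"dy":0,"dz":0,"rx":0,"ry":0,"rz":0,"hand":1}]'; python3 -c "
from h import *
to([.4763,.2431,.085],V[2])"
```

```text
clock: 5.75
tcp_pos: [0.4753, 0.2425, 0.0828]
orientation: [0.99, 0.143, -0.002, 0.001]
contact_force: [0.1, -2.4, 0.2]
gripper_width: 0.18
shift(fs) [ 0.019 -0.004 -0.036] rot(fs) [0.009 0.024 0.005] at [0.4753 0.2425 0.0828] 5.75 F [ 0.1 -2.4  0.2] w 0.18
```

```bash
cat > crank.py <<'E'
from h import *
import sys
d=float(sys.argv[1]); n=int(sys.argv[2]); turns=float(sys.argv[3]) if len(sys.argv)>3 else 0
s=telemetry.sense()
yaw=V[2]; M=np.array([[np.cos(yaw),np.sin(yaw)],[-np.sin(yaw),np.cos(yaw)]])
e=M@(s['tcp_pos'][:2]-WC); w=np.pi-np.arctan2(e[1],e[0])
print('r',np.hypot(*e).round(4),'w',w%(2*np.pi))
to(np.r_[s['tcp_pos'][:2],.085],yaw)
p=e
for i in range(n):
    w+=d; q=.04*np.array([-np.cos(w),np.sin(w)]); dd=(q-p)/.06; p=q
    print(i,round(w%(2*np.pi),2),'dx %.2f dy %.2f'%(dd[0],-dd[1]))
E
python3 crank.py 0.4 16
```

```text
r 0.0397 w 1.9376860262990494
shift(fs) [-0.     0.    -0.036] rot(fs) [0.009 0.024 0.005] at [0.4753 0.2425 0.0828] 5.75 F [ 0.1 -2.4  0.2] w 0.18
0 2.34 dx 0.23 dy 0.14
1 2.74 dx 0.15 dy 0.22
2 3.14 dx 0.05 dy 0.26
3 3.54 dx -0.05 dy 0.26
4 3.94 dx -0.15 dy 0.22
5 4.34 dx -0.22 dy 0.14
6 4.74 dx -0.26 dy 0.05
7 5.14 dx -0.26 dy -0.06
8 5.54 dx -0.21 dy -0.16
9 5.94 dx -0.14 dy -0.23
10 0.05 dx -0.04 dy -0.26
11 0.45 dx 0.07 dy -0.26
12 0.85 dx 0.16 dy -0.21
13 1.25 dx 0.23 dy -0.13
14 1.65 dx 0.26 dy -0.03
15 2.05 dx 0.25 dy 0.07
```

```bash
python3 -m jog '[{"dx":0.23,"dy":0.14,"dz":-0.03,"rx":0,"ry":0.02,"rz":0,"hand":1},{"dx":0.15,"dy":0.22,"dz":0,"rx":0,"ry":0,"rz":0,"hand":1},{"dx":0.05,"dy":0.26,"dz":0,"rx":0,"ry":0,"rz":0,"hand":1}]';python3 crank.py 0.4 8
```

```text
clock: 6.12
tcp_pos: [0.5102, 0.2139, 0.0828]
orientation: [0.99, 0.144, -0.003, -0.0]
contact_force: [-6.2, 0.7, 2.2]
gripper_width: 0.182
r 0.0397 w 3.1472643152382416
shift(fs) [-0.    -0.    -0.037] rot(fs) [-0.011  0.036  0.013] at [0.5102 0.2139 0.0828] 6.125 F [-6.2  0.7  2.2] w 0.182
0 3.55 dx -0.05 dy 0.26
1 3.95 dx -0.15 dy 0.22
2 4.35 dx -0.22 dy 0.14
3 4.75 dx -0.26 dy 0.04
4 5.15 dx -0.26 dy -0.06
5 5.55 dx -0.21 dy -0.16
6 5.95 dx -0.14 dy -0.23
7 0.06 dx -0.04 dy -0.26
```

Tracks the circle well with small forces. Continuing.

```bash
python3 -m jog '[{"dx":-0.05,"dy":0.26,"dz":-0.03,"rx":0,"ry":0.03,"rz":0,"hand":1},{"dx":-0.15,"dy":0.22,"dz":0,"rx":0,"ry":0,"rz":0,"hand":1},{"dx":-0.22,"dy":0.14,"dz":0,"rx":0,"ry":0,"rz":0,"hand":1},{"dx":-0.26,"dy":0.04,"dz":0,"rx":0,"ry":0,"rz":0,"hand":1},{"dx":-0.26,"dy":-0.06,"dz":0,"rx":0,"ry":0,"rz":0,"hand":1},{"dx":-0.21,"dy":-0.16,"dz":0,"rx":0,"ry":0,"rz":0,"hand":1}]';python3 crank.py 0.4 17
```

```text
clock: 6.88
tcp_pos: [0.4495, 0.1692, 0.083]
orientation: [0.99, 0.139, 0.002, -0.01]
contact_force: [9.5, 11.2, -15.4]
gripper_width: 0.178
r 0.0406 w 5.5881942497144
shift(fs) [ 0.    -0.001 -0.033] rot(fs) [-0.126 -0.047 -0.052] at [0.4495 0.1692 0.083 ] 6.875 F [  9.5  11.2 -15.4] w 0.178
0 5.99 dx -0.12 dy -0.24
1 0.11 dx -0.03 dy -0.26
2 0.51 dx 0.08 dy -0.25
3 0.91 dx 0.17 dy -0.20
4 1.31 dx 0.24 dy -0.12
5 1.71 dx 0.26 dy -0.02
6 2.11 dx 0.25 dy 0.09
7 2.51 dx 0.20 dy 0.18
8 2.91 dx 0.11 dy 0.24
9 3.31 dx 0.01 dy 0.26
10 3.71 dx -0.09 dy 0.25
11 4.11 dx -0.18 dy 0.19
12 4.51 dx -0.24 dy 0.10
13 4.91 dx -0.26 dy 0.00
14 5.31 dx -0.24 dy -0.10
15 5.71 dx -0.19 dy -0.19
16 6.11 dx -0.10 dy -0.25
```

```bash
python3 -m jog '[{"dx":-0.12,"dy":-0.24,"dz":-0.03,"rx":-0.12,"ry":-0.05,"rz":-0.05,"hand":1},{"dx":-0.03,"dy":-0.26,"dz":0,"rx":0,"ry":0,"rz":0,"hand":1},{"dx":0.08,"dy":-0.25,"dz":0,"rx":0,"ry":0,"rz":0,"hand":1},{"dx":0.17,"dy":-0.20,"dz":0,"rx":0,"ry":0,"rz":0,"hand":1},{"dx":0.24,"dy":-0.12,"dz":0,"rx":0,"ry":0,"rz":0,"hand":1}]';python3 crank.py 0.4 13
```

```text
clock: 7.5
tcp_pos: [0.4474, 0.2344, 0.0829]
orientation: [0.99, 0.142, -0.002, 0.002]
contact_force: [-2.6, -0.3, -3.0]
gripper_width: 0.184
r 0.04 w 1.1922206070526729
shift(fs) [-0.     0.    -0.036] rot(fs) [ 0.016  0.029 -0.018] at [0.4474 0.2344 0.0829] 7.5 F [-2.6 -0.3 -3. ] w 0.184
0 1.59 dx 0.26 dy -0.05
1 1.99 dx 0.26 dy 0.06
2 2.39 dx 0.22 dy 0.15
3 2.79 dx 0.14 dy 0.23
4 3.19 dx 0.04 dy 0.26
5 3.59 dx -0.07 dy 0.26
6 3.99 dx -0.16 dy 0.21
7 4.39 dx -0.23 dy 0.13
8 4.79 dx -0.26 dy 0.03
9 5.19 dx -0.25 dy -0.07
10 5.59 dx -0.21 dy -0.17
11 5.99 dx -0.12 dy -0.23
12 0.11 dx -0.02 dy -0.26
```

```bash
python3 -m jog '[{"dx":0.26,"dy":-0.05,"dz":-0.03,"rx":0.02,"ry":0.03,"rz":-0.02,"hand":1},{"dx":0.26,"dy":0.06,"dz":0,"rx":0,"ry":0,"rz":0,"hand":1},{"dx":0.22,"dy":0.15,"dz":0,"rx":0,"ry":0,"rz":0,"hand":1},{"dx":0.14,"dy":0.23,"dz":0,"rx":0,"ry":0,"rz":0,"hand":1},{"dx":0.04,"dy":0.26,"dz":0,"rx":0,"ry":0,"rz":0,"hand":1}]';python3 crank.py 0.4 9
```

```text
clock: 8.12
tcp_pos: [0.5113, 0.2098, 0.0828]
orientation: [0.99, 0.144, -0.008, 0.002]
contact_force: [-13.7, 0.2, 3.2]
gripper_width: 0.183
r 0.0398 w 3.2553386642017523
shift(fs) [-0.001  0.    -0.037] rot(fs) [0.01  0.106 0.014] at [0.5113 0.2098 0.0828] 8.125 F [-13.7   0.2   3.2] w 0.183
0 3.66 dx -0.08 dy 0.25
1 4.06 dx -0.17 dy 0.20
2 4.46 dx -0.24 dy 0.12
3 4.86 dx -0.26 dy 0.02
4 5.26 dx -0.25 dy -0.09
5 5.66 dx -0.20 dy -0.18
6 6.06 dx -0.11 dy -0.24
7 0.17 dx -0.01 dy -0.26
8 0.57 dx 0.10 dy -0.25
```

```bash
python3 -m jog '[{"dx":-0.08,"dy":0.25,"dz":-0.03,"rx":0.01,"ry":0.1,"rz":0.01,"hand":1},{"dx":-0.17,"dy":0.20,"dz":0,"rx":0,"ry":0,"rz":0,"hand":1},{"dx":-0.24,"dy":0.12,"dz":0,"rx":0,"ry":0,"rz":0,"hand":1},{"dx":-0.26,"dy":0.02,"dz":0,"rx":0,"ry":0,"rz":0,"hand":1},{"dx":0,"dy":0,"dz":0,"rx":0,"ry":0,"rz":0,"hand":1}]';python3 crank.py 0.3 5; python3 -c "
from h import *
import cv2
PT=camT('wrist');np.savez('w5.npz',T=PT[1])
cv2.imwrite('pics/w5.png',snapshot('wrist')[:,:,::-1])"
```

```text
clock: 8.75
tcp_pos: [0.4777, 0.1631, 0.0829]
orientation: [0.99, 0.14, 0.0, -0.006]
contact_force: [-2.8, 6.0, -8.9]
gripper_width: 0.184
r 0.0402 w 4.8584635802962985
shift(fs) [ 0.    -0.    -0.035] rot(fs) [-0.085 -0.014 -0.043] at [0.4777 0.1631 0.0829] 8.75 F [-2.8  6.  -8.9] w 0.184
0 5.16 dx -0.19 dy -0.06
1 5.46 dx -0.16 dy -0.11
2 5.76 dx -0.12 dy -0.16
3 6.06 dx -0.07 dy -0.19
4 0.08 dx -0.01 dy -0.20
```

View pics/w5.png

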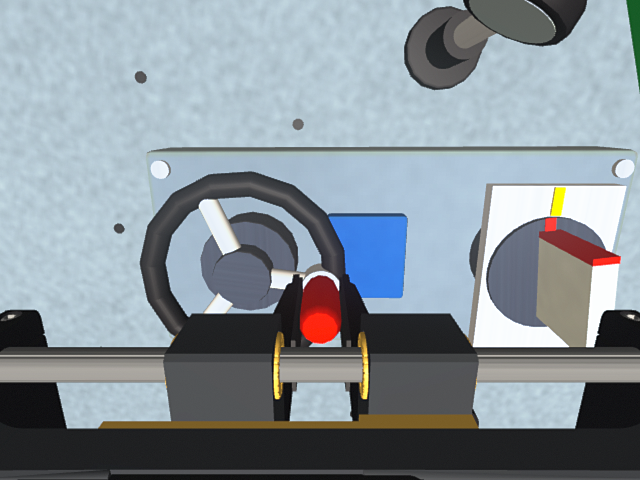

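```bash
python3 -m jog '[{"dx":-0.19,"dy":-0.06,"dz":-0.03,"rx":-0.08,"ry":-0.01,"rz":-0.04,"hand":1},{"dx":-0.16,"dy":-0.11,"dz":0,"rx":0,"ry":0,"rz":0,"hand":1},{"dx":-0.12,"dy":-0.16,"dz":0,"rx":0,"ry":0,"rz":0,"hand":1},{"dx":-0.05,"dy":-0.15,"dz":0,"rx":0,"ry":0,"rz":0,"hand":1},{"dx":0,"dy":0,"dz":0,"rx":0,"ry":0,"rz":0,"hand":1}]';python3 crank.py 0.1 4; python3 -c "
from h import *
import cv2
PT=camT('wrist');np.savez('w6.npz',T=PT[1])
im=snapshot('wrist')[:,:,::-1]; cv2.imwrite('pics/w6.png',im)
im=snapshot('top')[:,:,::-1]; cv2.imwrite('pics/t6.png',cv2.resize(im[190:310,150:310],None,fx=5,fy=5,interpolation=2))
im=snapshot('scene')[:,:,::-1]; cv2.imwrite('pics/s6.png',cv2.resize(im[260:350,310:430],None,fx=6,fy=6,interpolation=2))
"
```

```text
clock: 9.43
tcp_pos: [0.4382, 0.1809, 0.083]
orientation: [0.99, 0.142, 0.002, 0.001]
contact_force: [0.4, 2.7, -12.3]
gripper_width: 0.183
r 0.0404 w 5.992222218455231
shift(fs) [ 0.     0.    -0.034] rot(fs) [ 0.014 -0.022 -0.01 ] at [0.4382 0.1809 0.083 ] 9.425 F [  0.4   2.7 -12.3] w 0.183
0 6.09 dx -0.01 dy -0.07
1 6.19 dx -0.01 dy -0.07
2 0.01 dx -0.00 dy -0.07
3 0.11 dx 0.00 dy -0.07
```

View pics/w6.png

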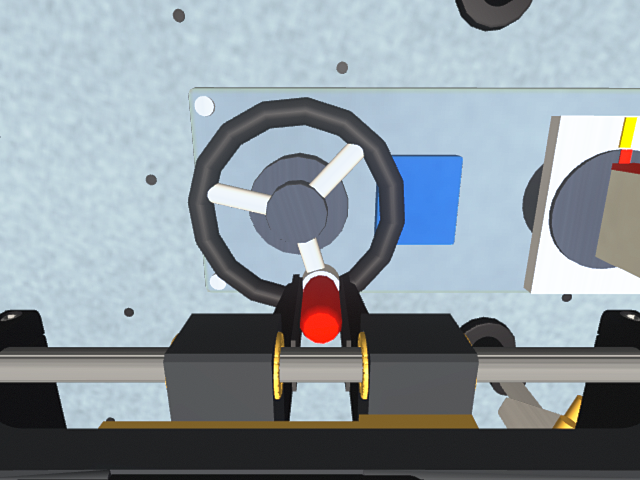

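View pics/s6.png

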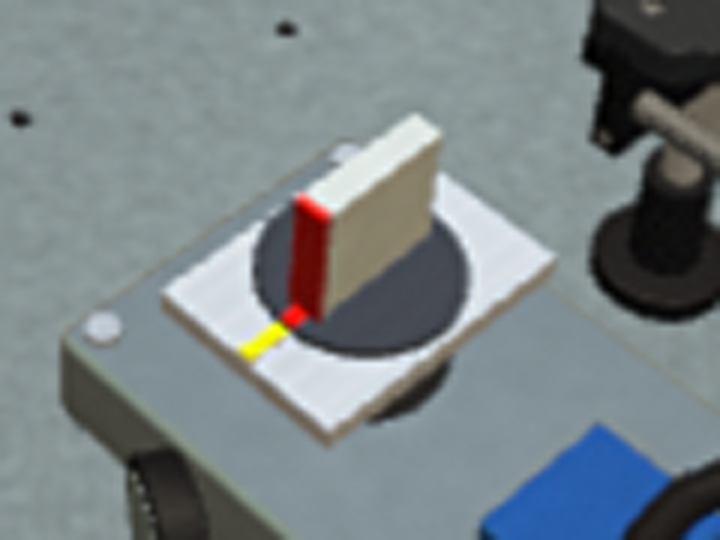

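View pics/t6.png

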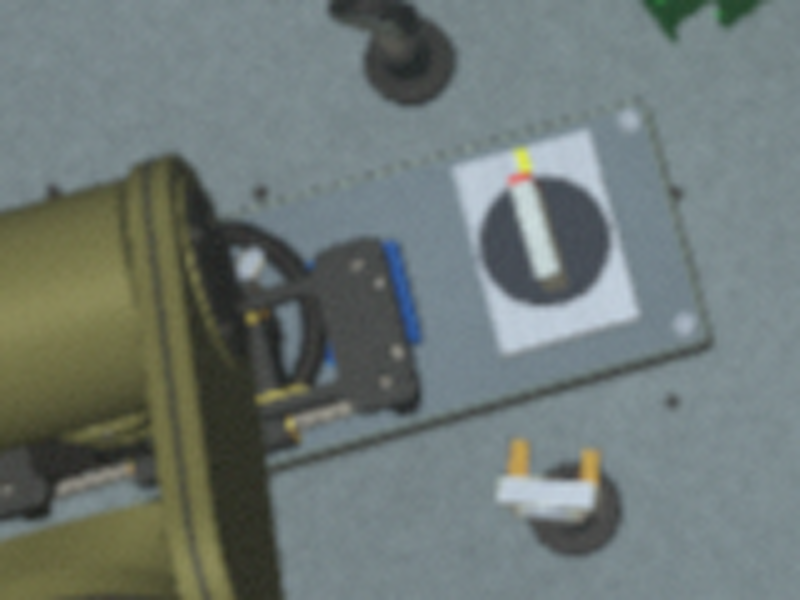

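```bash
python3 -m jog '[{"dx":-0.015,"dy":-0.09,"dz":-0.03,"rx":0,"ry":0,"rz":0,"hand":1},{"dx":0,"dy":-0.07,"dz":0,"rx":0,"ry":0,"rz":0,"hand":1},{"dx":0,"dy":0,"dz":0,"rx":0,"ry":0,"rz":0,"hand":1}]';python3 crank.py 0.03 2
```

```text
clock: 9.95
tcp_pos: [0.4342, 0.1889, 0.083]
orientation: [0.99, 0.142, 0.0, 0.002]
contact_force: [0.1, 1.4, -13.7]
gripper_width: 0.185
r 0.0404 w 6.215172645041949
shift(fs) [ 0.     0.    -0.034] rot(fs) [ 0.026 -0.002 -0.016] at [0.4342 0.1889 0.083 ] 9.95 F [  0.1   1.4 -13.7] w 0.185
0 6.25 dx 0.01 dy -0.02
1 6.28 dx -0.00 dy -0.02
```

```bash
python3 -m jog '[{"dx":0,"dy":-0.03,"dz":0,"rx":0,"ry":0,"rz":0,"hand":1},{"dx":0,"dy":0,"dz":0,"rx":0,"ry":0,"rz":0,"hand":1}]';python3 crank.py 0.03 2
```

```text
clock: 10.2
tcp_pos: [0.4336, 0.1906, 0.083]
orientation: [0.99, 0.142, 0.0, 0.002]
contact_force: [0.8, 0.7, -14.8]
gripper_width: 0.18
r 0.0404 w 6.259294909592076
shift(fs) [-0.     0.    -0.033] rot(fs) [ 0.028  0.002 -0.016] at [0.4336 0.1906 0.083 ] 10.2 F [  0.8   0.7 -14.8] w 0.18
0 0.01 dx 0.01 dy -0.02
1 0.04 dx 0.00 dy -0.02
```

```bash
python3 -m jog '[{"dx":0,"dy":0,"dz":0,"rx":0,"ry":0,"rz":0,"hand":0.4},{"dx":0,"dy":0,"dz":0,"rx":0,"ry":0,"rz":0,"hand":0.4},{"dx":0,"dy":0,"dz":0,"rx":0,"ry":0,"rz":0,"hand":0.4},{"dx":0,"dy":0,"dz":-0.5,"rx":0,"ry":0,"rz":0,"hand":0.4},{"dx":0,"dy":0,"dz":-0.8,"rx":0,"ry":0,"rz":0,"hand":0.4},{"dx":0,"dy":0.5,"dz":-0.8,"rx":0,"ry":0,"rz":0,"hand":0.4},{"dx":-0.3,"dy":0.8,"dz":-0.8,"rx":0,"ry":0,"rz":0,"hand":0.4},{"dx":-0.2,"dy":0.5,"dz":0,"rx":0,"ry":0,"rz":0,"hand":0.4},{"dx":0,"dy":0,"dz":0,"rx":0,"ry":0,"rz":0,"hand":0.4}]';python3 -c "
from h import *
import cv2
to([.43,.107,.25],V[2])
PT=camT('wrist');np.savez('w7.npz',T=PT[1])
im=snapshot('wrist')[:,:,::-1]; cv2.imwrite('pics/w7.png',im)"
```

```text
clock: 11.32
tcp_pos: [0.4434, 0.0851, 0.274]
orientation: [0.99, 0.143, 0.017, 0.001]
contact_force: [0.5, -0.3, 0.4]
gripper_width: 0.597
shift(fs) [-0.125 -0.416  0.393] rot(fs) [ 0.044 -0.219 -0.004] at [0.4434 0.0851 0.274 ] 11.325 F [ 0.5 -0.3  0.4] w 0.597
```

View pics/w7.png

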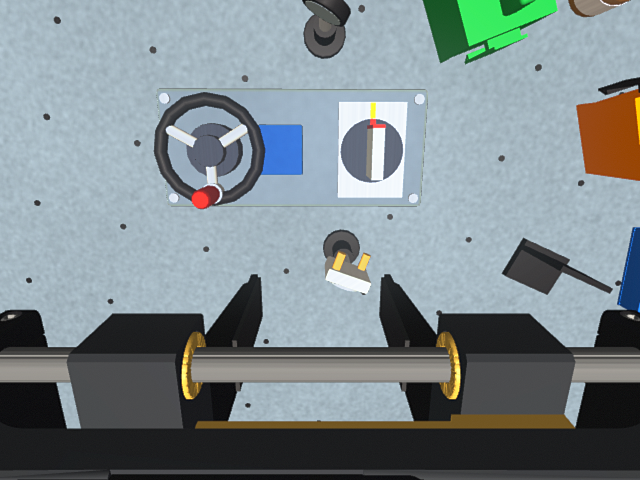

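Run:
```python
import cv2
im=cv2.imread('pics/w7.png')
cv2.imwrite('pics/c7.png',cv2.resize(im[90:210,325:435],None,fx=5,fy=5,interpolation=cv2.INTER_CUBIC))
```

```text
(no output)
```

View pics/c7.png

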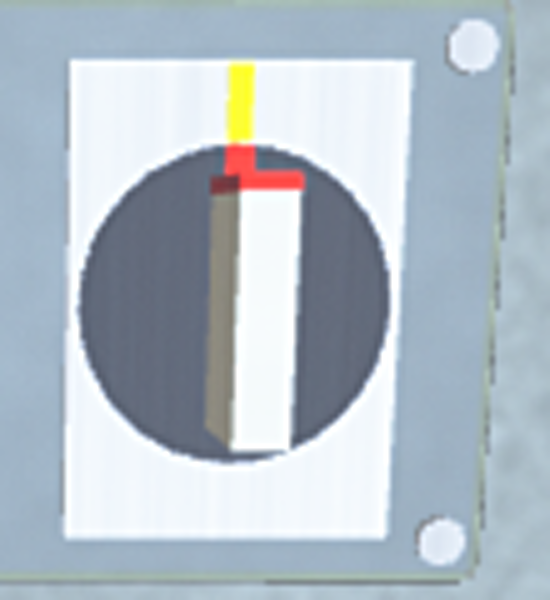

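Run:
```python
from h import *
from scipy.optimize import least_squares
p=camera_params('wrist'); PT=(p,np.load('w7.npz')['T'])
C=lambda x,y:(325+x/5-.4,90+y/5-.4)
pts=[((.045,.032,.066),C(70,58)),((.045,-.032,.066),C(413,60)),((-.045,-.032,.066),C(387,539)),((-.045,.032,.066),C(64,538)),((.06,-.06,.036),C(513,0)),((-.06,-.06,.036),C(470,578))]
def W(v,P):
    c,s=np.cos(v[2]),np.sin(v[2]); return np.array([v[0]+c*P[0]-s*P[1],v[1]+s*P[0]+c*P[1],P[2]])
f=lambda v:np.concatenate([proj('wrist',W(v,P),PT)-np.array(u) for P,u in pts])
for k in (4,6):
    s=least_squares(lambda v:f(v)[:2*k],[.515,.05,.3]);v=s.x
    print(v,s.fun.reshape(-1,2).round(1).tolist())
q=[onz('wrist',C(*u),.109,PT)[:2] for u in [(242,171),(305,172),(232,452),(290,450)]]
for a,b in ((q[0],q[2]),(q[1],q[3])):
    w=a-b; print('edge',-(np.arctan2(w[1],w[0])-v[2]),np.linalg.norm(w))
c=sum(q)/4; print('plate ctr',c)
w=onz('wrist',C(241,145),.066,PT)[:2]-v[:2]; print('disc mark ang',-(np.arctan2(w[1],w[0])-v[2]))
for u in [(241,65),(240,140)]: print(onz('wrist',C(*u),.066,PT))
for n in ('cover','cover_bar'):
  for d in mark_of('wrist',n): print(n,d['xy'],d['confidence'],onz('wrist',d['xy'],0 if n=='cover' else .099,PT))
```

```text
[0.51604232 0.05487271 0.28449598] [[0.2, 0.3], [-0.1, 0.1], [-0.2, -0.2], [0.1, -0.1]]
[0.51586642 0.05554986 0.28315009] [[-0.5, 0.2], [-0.7, 0.1], [-1.0, -0.2], [-0.7, -0.2], [1.4, -1.1], [1.7, 1.5]]
edge -0.0009878545100894809 0.047077014515761705
edge 0.009846617452598516 0.046581021969441236
plate ctr [0.51638238 0.0549365 ]
disc mark ang 0.03538182196101619
[0.5583095  0.06737012 0.066     ]
[0.54550635 0.06331105 0.066     ]
cover [465.2, 7.1] 0.94 [ 0.68209108 -0.00212142  0.        ]
```

The sample is aligned: the plate measures within 0.01 rad of 0, and the disc's red mark is in line with the yellow pointer. Now a look at the cover.

```bash
python3 -c "
from h import *
to([.53,-.24,.27],.4)"
```

```text
shift(fs) [-0.167  5.635  0.069] rot(fs) [ 0.049 -0.2   -0.737] at [0.443  0.0869 0.2726] 11.475 F [-0.3 -0.2  0.3] w 0.6
```

```bash
python3 -m jog '[{"dx":0,"dy":0.8,"dz":0,"rx":0.05,"ry":-0.2,"rz":0,"hand":0.4},{"dx":0,"dy":0.9,"dz":0,"rx":0,"ry":0,"rz":0,"hand":0.4},{"dx":0,"dy":0.9,"dz":0,"rx":0,"ry":0,"rz":0,"hand":0.4},{"dx":0,"dy":0.9,"dz":0,"rx":0,"ry":0,"rz":0,"hand":0.4},{"dx":0,"dy":0.9,"dz":0,"rx":0,"ry":0,"rz":0,"hand":0.4},{"dx":0,"dy":0.9,"dz":0,"rx":0,"ry":0,"rz":0,"hand":0.4},{"dx":0,"dy":0.3,"dz":0,"rx":0,"ry":0,"rz":-0.74,"hand":0.4},{"dx":0,"dy":0,"dz":0,"rx":0,"ry":0,"rz":0,"hand":0.4},{"dx":0,"dy":0,"dz":0,"rx":0,"ry":0,"rz":0,"hand":0.4}]';python3 -c "
from h import *
import cv2
to([.53,-.24,.27],.4)
PT=camT('wrist');np.savez('w8.npz',T=PT[1])
im=snapshot('wrist')[:,:,::-1]; cv2.imwrite('pics/w8.png',im)
for n,z in (('cover',0),('cover_bar',.099)):
  for d in mark_of('wrist',n): print(n,d['xy'],d['confidence'],onz('wrist',d['xy'],z,PT))
"
```

```text
clock: 12.6
tcp_pos: [0.5469, -0.2324, 0.263]
orientation: [0.978, 0.208, -0.004, -0.007]
contact_force: [-0.2, 0.2, -0.3]
gripper_width: 0.598
shift(fs) [-0.31  -0.001 -0.116] rot(fs) [-0.096  0.037  0.132] at [ 0.5469 -0.2324  0.263 ] 12.6 F [-0.2  0.2 -0.3] w 0.598
cover [334.0, 128.7] 0.95 [ 0.61726014 -0.2119205   0.        ]
cover [23.7, 113.3] 0.59 [0.49496976 0.10063703 0.        ]
cover [350.7, 386.1] 0.56 [ 0.32719124 -0.3695307   0.        ]
cover_bar [334.4, 134.5] 0.81 [ 0.61440854 -0.21154832  0.099     ]
cover_bar [51.1, 211.7] 0.44 [ 0.44990187 -0.0078768   0.099     ]
```

View pics/w8.png

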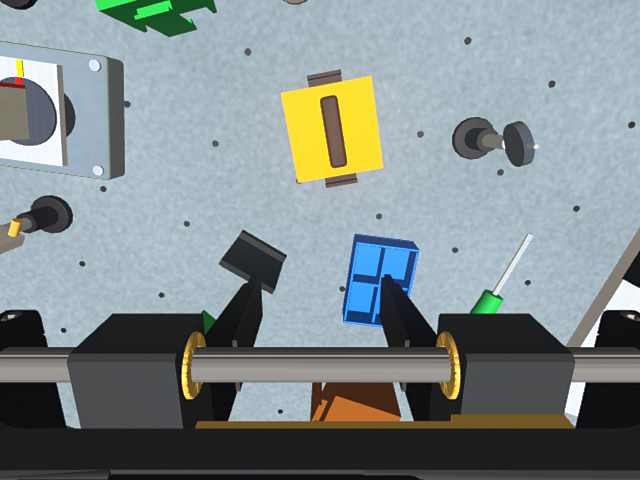

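Run:
```python
from h import *
import cv2
im=cv2.imread('pics/w8.png')
cv2.imwrite('pics/c8.png',cv2.resize(im[60:200,260:400],None,fx=4,fy=4,interpolation=cv2.INTER_CUBIC))
h=cv2.cvtColor(im,cv2.COLOR_BGR2HSV); m=cv2.inRange(h,(10,120,120),(35,255,255)); m[:,:250]=0;m[:,420:]=0;m[220:]=0
cs=max(cv2.findContours(m,0,1)[0],key=cv2.contourArea)
qd=cv2.approxPolyDP(cv2.convexHull(cs),6,True)[:,0]; print(qd.tolist())
PT=(camera_params('wrist'),np.load('w8.npz')['T'])
P=np.array([onz('wrist',u,.082,PT)[:2] for u in qd]); print(P.round(4).tolist(),P.mean(0))
r_=cv2.minAreaRect(np.array([onz('wrist',u,.082,PT)[:2]*1000 for u in cs[:,0]],np.float32)); print(r_)
# bar top
m2=cv2.inRange(h,(0,0,0),(180,255,130)); m2[:90]=0;m2[175:]=0;m2[:,:310]=0;m2[:,355:]=0
c2=max(cv2.findContours(m2,0,1)[0],key=cv2.contourArea);print(cv2.minAreaRect(np.array([onz('wrist',u,.116,PT)[:2]*1000 for u in c2[:,0]],np.float32)))
```

```text
[[370, 76], [382, 167], [298, 182], [281, 93]]
[[0.6695, -0.2196], [0.6058, -0.2629], [0.5624, -0.1993], [0.6265, -0.1561]] [ 0.61604537 -0.20949374]
((616.0327758789062, -209.54701232910156), (78.5649185180664, 77.90852355957031), 33.872039794921875)
((616.2223510742188, -209.5306396484375), (54.53892517089844, 12.969287872314453), 34.02645492553711)
```

View pics/c8.png

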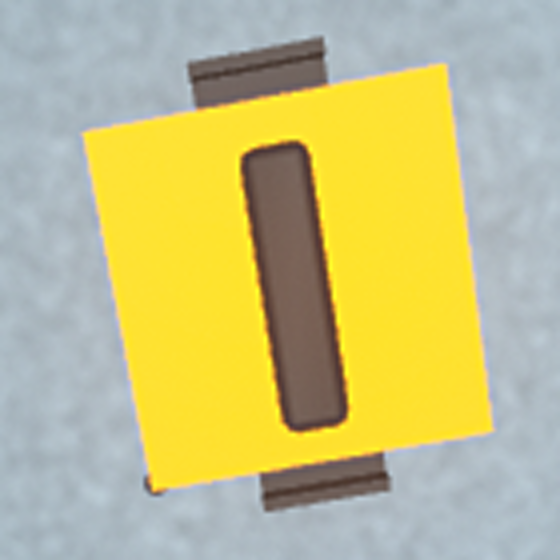

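```bash
python3 -c "
from h import *
to([.6161,-.2095,.15],.5934)"
```

```text
shift(fs) [1.219 0.148 1.887] rot(fs) [-0.091  0.024 -1.15 ] at [ 0.5468 -0.2324  0.2637] 12.75 F [-1.   0.4  0.4] w 0.601
```

```bash
python3 -m jog '[{"dx":0.6,"dy":0.07,"dz":0.6,"rx":-0.09,"ry":0.02,"rz":0,"hand":0.4},{"dx":0.6,"dy":0.07,"dz":0.6,"rx":0,"ry":0,"rz":0,"hand":0.4},{"dx":0,"dy":0,"dz":0.3,"rx":0,"ry":0,"rz":-0.6,"hand":0.4},{"dx":0,"dy":0,"dz":0.2,"rx":0,"ry":0,"rz":-0.55,"hand":0.4},{"dx":0,"dy":0,"dz":0,"rx":0,"ry":0,"rz":0,"hand":0.4},{"dx":0,"dy":0,"dz":0,"rx":0,"ry":0,"rz":0,"hand":0.4}]'; python3 -c "
from h import *
to([.6161,-.2095,.085],.5934)"
```

```text
clock: 13.5
tcp_pos: [0.619, -0.2052, 0.163]
orientation: [0.955, 0.295, 0.002, 0.003]
contact_force: [0.3, 0.2, 0.5]
gripper_width: 0.598
shift(fs) [-0.082  0.023  1.301] rot(fs) [ 0.041 -0.013  0.039] at [ 0.619  -0.2052  0.163 ] 13.5 F [0.3 0.2 0.5] w 0.598
```

```bash
python3 -m jog '[{"dx":-0.08,"dy":0.02,"dz":0.5,"rx":0.04,"ry":-0.01,"rz":0.04,"hand":0.4},{"dx":0,"dy":0,"dz":0.4,"rx":0,"ry":0,"rz":0,"hand":0.4},{"dx":0,"dy":0,"dz":0,"rx":0,"ry":0,"rz":0,"hand":0.4},{"dx":0,"dy":0,"dz":0,"rx":0,"ry":0,"rz":0,"hand":0.4}]'; python3 -c "
from h import *
import cv2
to([.6161,-.2095,.085],.5934)
cv2.imwrite('pics/w9.png',snapshot('wrist')[:,:,::-1])"
```

```text
clock: 14.0
tcp_pos: [0.6188, -0.2101, 0.1149]
orientation: [0.957, 0.291, 0.004, 0.003]
contact_force: [-0.0, -0.7, -0.2]
gripper_width: 0.599
shift(fs) [-0.035 -0.037  0.498] rot(fs) [ 0.059 -0.041 -0.025] at [ 0.6188 -0.2101  0.1149] 14.0 F [-0.  -0.7 -0.2] w 0.599
```

View pics/w9.png

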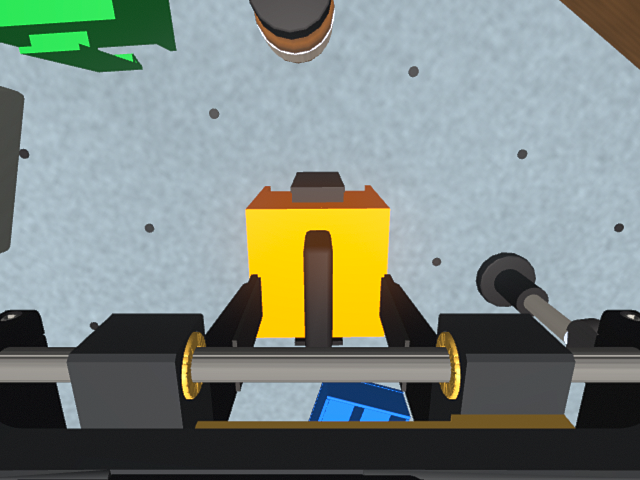

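The bar at (318,285) is centred and parallel between the fingers. Going down to grip it.

```bash
python3 -m jog '[{"dx":-0.035,"dy":-0.03,"dz":0.46,"rx":0.06,"ry":-0.04,"rz":-0.025,"hand":0.4},{"dx":0,"dy":0,"dz":0,"rx":0,"ry":0,"rz":0,"hand":0.7},{"dx":0,"dy":0,"dz":0,"rx":0,"ry":0,"rz":0,"hand":1},{"dx":0,"dy":0,"dz":0,"rx":0,"ry":0,"rz":0,"hand":1},{"dx":0,"dy":0,"dz":0,"rx":0,"ry":0,"rz":0,"hand":1},{"dx":0,"dy":0,"dz":0,"rx":0,"ry":0,"rz":0,"hand":1},{"dx":0,"dy":0,"dz":0,"rx":0,"ry":0,"rz":0,"hand":1}]'; python3 -c "
from h import *
to([.6161,-.2095,.085],.5934)"
```

```text
clock: 14.92
tcp_pos: [0.6172, -0.2102, 0.0875]
orientation: [0.956, 0.292, 0.001, 0.001]
contact_force: [0.5, 0.5, -1.7]
gripper_width: 0.148
shift(fs) [-0.008 -0.019  0.042] rot(fs) [ 0.011 -0.009 -0.   ] at [ 0.6172 -0.2102  0.0875] 14.925 F [ 0.5  0.5 -1.7] w 0.148
```

```bash
python3 -m jog '[{"dx":0,"dy":0,"dz":-0.4,"rx":0,"ry":0,"rz":0,"hand":1},{"dx":0,"dy":0,"dz":-0.7,"rx":0,"ry":0,"rz":0,"hand":1},{"dx":0,"dy":0,"dz":-0.9,"rx":0,"ry":0,"rz":0,"hand":1},{"dx":0,"dy":0,"dz":-0.9,"rx":0,"ry":0,"rz":0,"hand":1},{"dx":0,"dy":0,"dz":-0.2,"rx":0,"ry":0,"rz":0,"hand":1},{"dx":0,"dy":0,"dz":0,"rx":0,"ry":0,"rz":0,"hand":1}]'; python3 -c "
from h import *
to([.516,.0548,.27],.285)"
```

```text
clock: 15.68
tcp_pos: [0.6143, -0.209, 0.2725]
orientation: [0.956, 0.292, -0.003, -0.003]
contact_force: [0.9, -0.4, -2.2]
gripper_width: 0.146
shift(fs) [ 1.1   -4.562  0.069] rot(fs) [-0.043  0.036  2.056] at [ 0.6143 -0.209   0.2725] 15.675 F [ 0.9 -0.4 -2.2] w 0.146
```

```bash
python3 -m jog '[{"dx":0.1,"dy":-0.4,"dz":0,"rx":0,"ry":0,"rz":0,"hand":1},{"dx":0.18,"dy":-0.74,"dz":0,"rx":0,"ry":0,"rz":0,"hand":1},{"dx":0.18,"dy":-0.76,"dz":0,"rx":0,"ry":0,"rz":0,"hand":1},{"dx":0.18,"dy":-0.76,"dz":0,"rx":0,"ry":0,"rz":0,"hand":1},{"dx":0.18,"dy":-0.76,"dz":0,"rx":0,"ry":0,"rz":0,"hand":1},{"dx":0.18,"dy":-0.76,"dz":0,"rx":0,"ry":0,"rz":0.4,"hand":1},{"dx":0.1,"dy":-0.4,"dz":0,"rx":0,"ry":0,"rz":0.6,"hand":1},{"dx":0,"dy":0,"dz":0,"rx":0,"ry":0,"rz":0.6,"hand":1},{"dx":0,"dy":0,"dz":0,"rx":0,"ry":0,"rz":0.4,"hand":1},{"dx":0,"dy":0,"dz":0,"rx":0,"ry":0,"rz":0,"hand":1},{"dx":0,"dy":0,"dz":0,"rx":0,"ry":0,"rz":0,"hand":1}]'; python3 -c "
from h import *
import cv2
to([.516,.0548,.27],.285)
PT=camT('wrist');np.savez('w10.npz',T=PT[1])
cv2.imwrite('pics/w10.png',snapshot('wrist')[:,:,::-1])
cv2.imwrite('pics/s10.png',snapshot('scene')[:,:,::-1])"
```

```text
clock: 17.05
tcp_pos: [0.4946, 0.0744, 0.2442]
orientation: [0.989, 0.145, -0.027, -0.011]
contact_force: [-0.4, -0.2, -2.5]
gripper_width: 0.15
shift(fs) [ 0.226  0.403 -0.454] rot(fs) [-0.191  0.339  0.039] at [0.4946 0.0744 0.2442] 17.05 F [-0.4 -0.2 -2.5] w 0.15
```

View pics/w10.png

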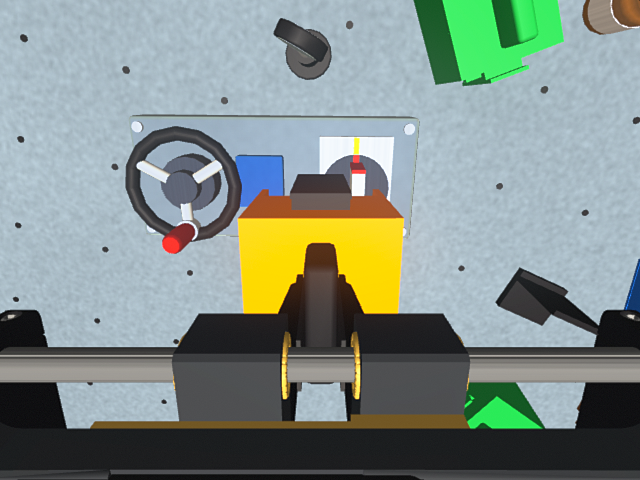

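View pics/s10.png

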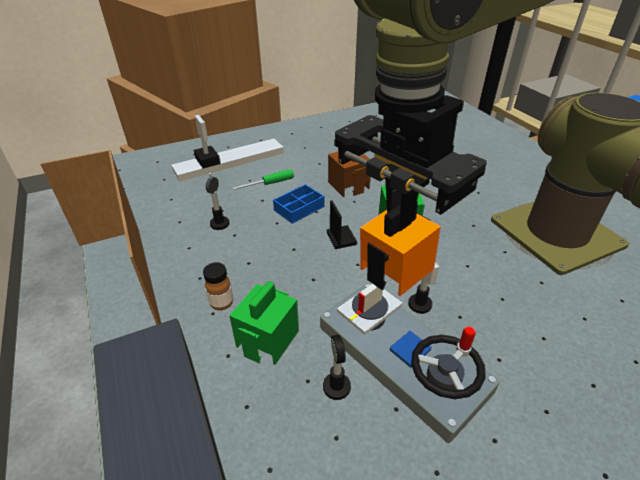

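Run:
```python
from h import *
p=camera_params('wrist'); PT=(p,p['T_tool_cam'])
for P in [(.039,-.039,.0055),(.039,.039,.0055),(.0385,-.039,.0615),(.028,-.007,-.0285),(.028,.007,-.0285)]:
    print(P,proj('wrist',P,PT).round(1))
import cv2
im=cv2.imread('pics/w10.png');cv2.imwrite('pics/c10.png',cv2.resize(im[160:330,225:425],None,fx=4,fy=3.5))
```

```text
(0.039, -0.039, 0.0055) [238.7 215.9]
(0.039, 0.039, 0.0055) [405.6 216. ]
(0.0385, -0.039, 0.0615) [257.5 195. ]
(0.028, -0.007, -0.0285) [304.5 263.7]
(0.028, 0.007, -0.0285) [340.3 263.7]
```

View pics/c10.png

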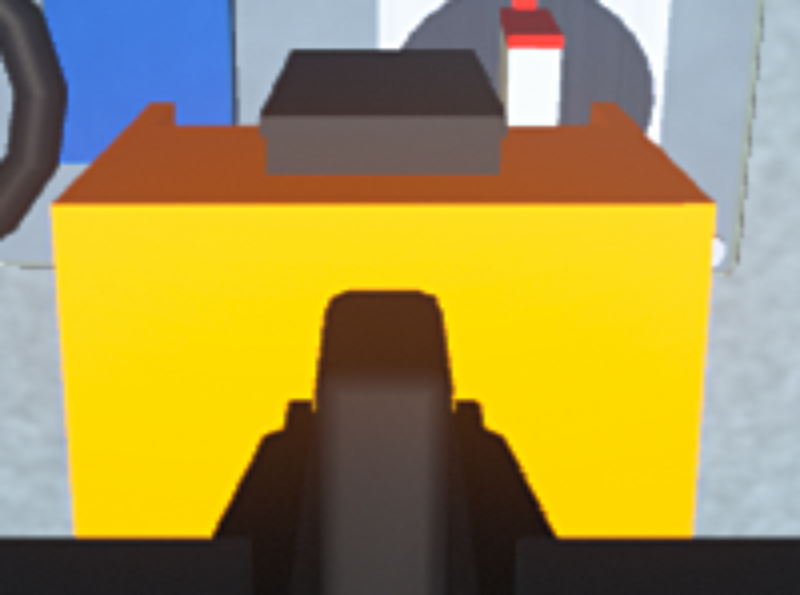

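```bash
python3 -m jog '[{"dx":0.2,"dy":0.35,"dz":0,"rx":-0.19,"ry":0.34,"rz":0.04,"hand":1},{"dx":0,"dy":0,"dz":0,"rx":0,"ry":0,"rz":0,"hand":1},{"dx":0,"dy":0,"dz":0,"rx":0,"ry":0,"rz":0,"hand":1}]'; python3 -c "
from h import *
to([.5164,.0542,.22],.2855)"
```

```text
clock: 17.52
tcp_pos: [0.5122, 0.0574, 0.2432]
orientation: [0.99, 0.142, 0.0, -0.0]
contact_force: [-0.6, 0.1, -1.6]
gripper_width: 0.143
shift(fs) [0.051 0.072 0.386] rot(fs) [-0.006 -0.002 -0.008] at [0.5122 0.0574 0.2432] 17.525 F [-0.6  0.1 -1.6] w 0.143
```

```bash
python3 -m jog '[{"dx":0.05,"dy":0.07,"dz":0.2,"rx":-0.006,"ry":0,"rz":-0.008,"hand":1},{"dx":0,"dy":0,"dz":0.1,"rx":0,"ry":0,"rz":0,"hand":1},{"dx":0,"dy":0,"dz":0,"rx":0,"ry":0,"rz":0,"hand":1},{"dx":0,"dy":0,"dz":0,"rx":0,"ry":0,"rz":0,"hand":1}]'; python3 -c "
from h import *
to([.5164,.0542,.18],.2855)"
```

```text
clock: 18.02
tcp_pos: [0.5159, 0.0547, 0.2232]
orientation: [0.99, 0.143, -0.001, -0.0]
contact_force: [-0.6, 0.1, -2.6]
gripper_width: 0.144
shift(fs) [0.007 0.011 0.72 ] rot(fs) [-0.008  0.012  0.006] at [0.5159 0.0547 0.2232] 18.025 F [-0.6  0.1 -2.6] w 0.144
```

```bash
python3 -m jog '[{"dx":0.007,"dy":0.01,"dz":0.2,"rx":-0.008,"ry":0.012,"rz":0.006,"hand":1},{"dx":0,"dy":0,"dz":0.2,"rx":0,"ry":0,"rz":0,"hand":1},{"dx":0,"dy":0,"dz":0.15,"rx":0,"ry":0,"rz":0,"hand":1},{"dx":0,"dy":0,"dz":0,"rx":0,"ry":0,"rz":0,"hand":1},{"dx":0,"dy":0,"dz":0,"rx":0,"ry":0,"rz":0,"hand":1}]'; python3 -c "
from h import *
import cv2
to([.5164,.0542,.16],.2855)
cv2.imwrite('pics/w11.png',snapshot('wrist')[:,:,::-1])
cv2.imwrite('pics/s11.png',cv2.resize(snapshot('scene')[180:380,280:480,::-1],None,fx=3,fy=3))"
```

```text
clock: 18.65
tcp_pos: [0.5161, 0.0544, 0.1874]
orientation: [0.99, 0.142, -0.0, -0.0]
contact_force: [0.9, -0.8, -1.8]
gripper_width: 0.145
shift(fs) [0.004 0.004 0.457] rot(fs) [-0.001  0.005  0.001] at [0.5161 0.0544 0.1874] 18.65 F [ 0.9 -0.8 -1.8] w 0.145
```

View pics/s11.png

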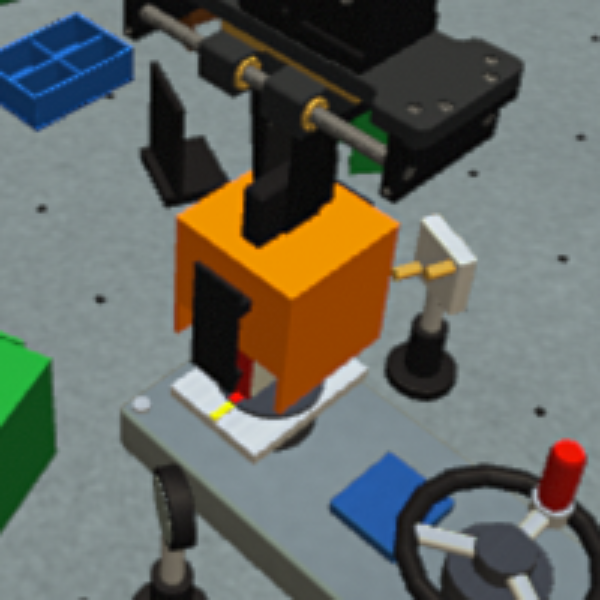

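View pics/w11.png

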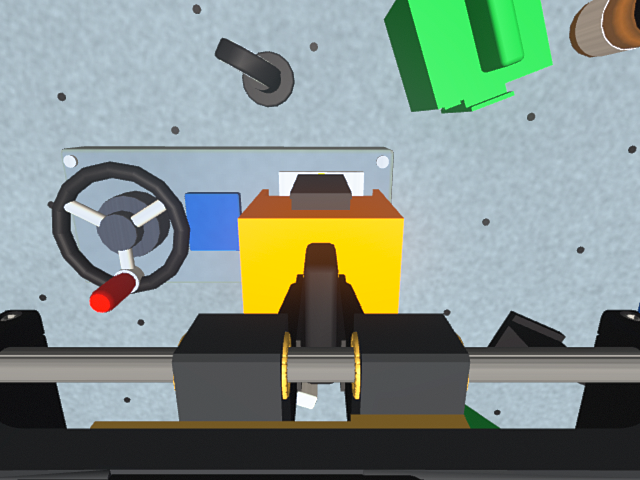

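```bash
python3 -m jog '[{"dx":0.004,"dy":0.004,"dz":0.15,"rx":0,"ry":0.005,"rz":0,"hand":1},{"dx":0,"dy":0,"dz":0.15,"rx":0,"ry":0,"rz":0,"hand":1},{"dx":0,"dy":0,"dz":0.12,"rx":0,"ry":0,"rz":0,"hand":1},{"dx":0,"dy":0,"dz":0,"rx":0,"ry":0,"rz":0,"hand":1}]'; python3 -c "
from h import *
to([.5164,.0542,.1295],.2855)"
```

```text
clock: 19.25
tcp_pos: [0.5165, 0.0542, 0.1608]
orientation: [0.99, 0.142, 0.0, -0.0]
contact_force: [-0.4, 0.5, -2.2]
gripper_width: 0.148
shift(fs) [-0.002 -0.001  0.521] rot(fs) [-0.    -0.004  0.   ] at [0.5165 0.0542 0.1608] 19.25 F [-0.4  0.5 -2.2] w 0.148
```

```bash
python3 -m jog '[{"dx":0,"dy":0,"dz":0.1,"rx":0,"ry":0,"rz":0,"hand":1},{"dx":0,"dy":0,"dz":0.1,"rx":0,"ry":0,"rz":0,"hand":1},{"dx":0,"dy":0,"dz":0,"rx":0,"ry":0,"rz":0,"hand":1}]'; python3 -c "
from h import *
to([.5164,.0542,.1295],.2855)"
```

```text
clock: 19.62
tcp_pos: [0.5168, 0.0542, 0.1481]
orientation: [0.99, 0.142, 0.001, -0.0]
contact_force: [-0.2, 0.7, -1.9]
gripper_width: 0.147
shift(fs) [-0.007 -0.003  0.31 ] rot(fs) [ 0.    -0.008 -0.   ] at [0.5168 0.0542 0.1481] 19.625 F [-0.2  0.7 -1.9] w 0.147
```

```bash
python3 -m jog '[{"dx":-0.007,"dy":0,"dz":0.1,"rx":0,"ry":-0.008,"rz":0,"hand":1},{"dx":0,"dy":0,"dz":0.05,"rx":0,"ry":0,"rz":0,"hand":1},{"dx":0,"dy":0,"dz":0,"rx":0,"ry":0,"rz":0,"hand":1}]'; python3 -c "
from h import *
to([.5164,.0542,.1295],.2855)"
```

```text
clock: 20.0
tcp_pos: [0.5186, 0.0543, 0.1431]
orientation: [0.99, 0.142, 0.002, 0.0]
contact_force: [-1.9, 0.0, -1.5]
gripper_width: 0.145
shift(fs) [-0.037 -0.009  0.227] rot(fs) [ 0.007 -0.032 -0.   ] at [0.5186 0.0543 0.1431] 20.0 F [-1.9  0.  -1.5] w 0.145
```

```bash
python3 -m jog '[{"dx":-0.037,"dy":-0.009,"dz":0.02,"rx":0.007,"ry":-0.032,"rz":0,"hand":1},{"dx":0,"dy":0,"dz":0,"rx":0,"ry":0,"rz":0,"hand":1}]'; python3 -c "
from h import *
import cv2
to([.5164,.0542,.1295],.2855)
cv2.imwrite('pics/s12.png',cv2.resize(snapshot('scene')[180:380,280:480,::-1],None,fx=3,fy=3))"
```

```text
clock: 20.25
tcp_pos: [0.5175, 0.054, 0.1431]
orientation: [0.99, 0.142, 0.002, 0.0]
contact_force: [-1.2, 0.2, 0.7]
gripper_width: 0.144
shift(fs) [-0.017 -0.008  0.227] rot(fs) [ 0.009 -0.021 -0.   ] at [0.5175 0.054  0.1431] 20.25 F [-1.2  0.2  0.7] w 0.144
```

View pics/s12.png

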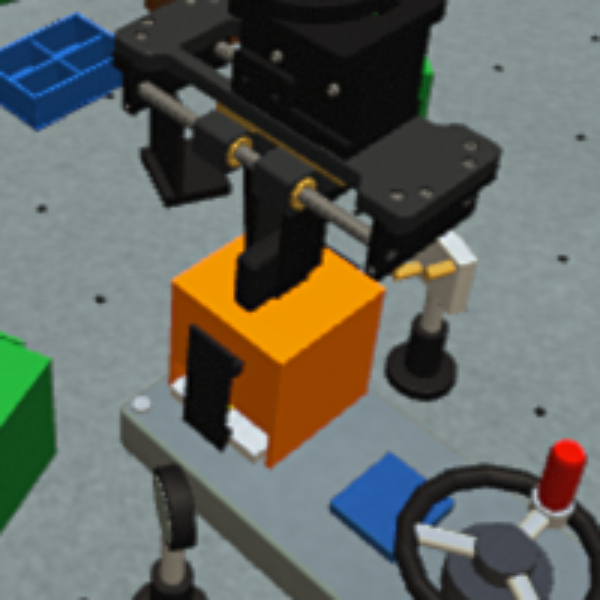

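```bash
python3 -m jog '[{"dx":-0.017,"dy":-0.005,"dz":0.08,"rx":0.009,"ry":-0.021,"rz":0,"hand":1}]'; python3 -c "
from h import *
to([.5164,.0542,.1295],.2855)"; python3 -m jog '[{"dx":0,"dy":0,"dz":0.12,"rx":0,"ry":0,"rz":0,"hand":1}]'; python3 -c "
from h import *
to([.5164,.0542,.1295],.2855)"
```

```text
clock: 20.42
tcp_pos: [0.5181, 0.0541, 0.1408]
orientation: [0.99, 0.142, 0.002, 0.0]
contact_force: [-0.1, 0.9, 2.4]
gripper_width: 0.146
shift(fs) [-0.028 -0.01   0.188] rot(fs) [ 0.006 -0.027 -0.   ] at [0.5181 0.0541 0.1408] 20.425 F [-0.1  0.9  2.4] w 0.146
clock: 20.55
tcp_pos: [0.5184, 0.054, 0.134]
orientation: [0.99, 0.142, 0.002, 0.0]
contact_force: [-1.6, -0.5, 1.7]
gripper_width: 0.145
shift(fs) [-0.032 -0.012  0.075] rot(fs) [ 0.008 -0.031 -0.   ] at [0.5184 0.054  0.134 ] 20.55 F [-1.6 -0.5  1.7] w 0.145
```

```bash
python3 -m jog '[{"dx":-0.03,"dy":-0.01,"dz":0.1,"rx":0.008,"ry":-0.031,"rz":0,"hand":1}]'; python3 -c "
from h import *
to([.5164,.0542,.1295],.2855)"; python3 -m jog '[{"dx":0,"dy":0,"dz":0.15,"rx":0,"ry":0,"rz":0,"hand":1}]'; python3 -c "
from h import *
to([.5164,.0542,.1295],.2855)"
```

```text
clock: 20.68
tcp_pos: [0.5171, 0.0541, 0.1292]
orientation: [0.99, 0.142, 0.0, 0.0]
contact_force: [-7.2, -0.5, 23.5]
gripper_width: 0.143
shift(fs) [-0.01  -0.005 -0.005] rot(fs) [ 0.002 -0.005 -0.   ] at [0.5171 0.0541 0.1292] 20.675 F [-7.2 -0.5 23.5] w 0.143
clock: 20.8
tcp_pos: [0.5192, 0.0546, 0.1277]
orientation: [0.99, 0.142, 0.002, -0.0]
contact_force: [-15.5, 2.1, 45.6]
gripper_width: 0.145
shift(fs) [-0.046 -0.007 -0.029] rot(fs) [ 0.    -0.027 -0.   ] at [0.5192 0.0546 0.1277] 20.8 F [-15.5   2.1  45.6] w 0.145
```

```bash
python3 -m jog '[{"dx":-0.02,"dy":0,"dz":-0.01,"rx":0,"ry":-0.02,"rz":0,"hand":1},{"dx":0,"dy":0,"dz":0,"rx":0,"ry":0,"rz":0,"hand":1}]'; python3 -c "
from h import *
import cv2
to([.5164,.0542,.1295],.2855)
cv2.imwrite('pics/s13.png',cv2.resize(snapshot('scene')[260:360,300:440,::-1],None,fx=5,fy=5,interpolation=2))
cv2.imwrite('pics/w13.png',cv2.resize(snapshot('wrist')[120:340,200:440,::-1],None,fx=2.5,fy=2.5,interpolation=2))"
```

```text
clock: 21.05
tcp_pos: [0.518, 0.0544, 0.1278]
orientation: [0.99, 0.142, 0.001, -0.0]
contact_force: [0.2, 0.2, -2.0]
gripper_width: 0.147
shift(fs) [-0.027 -0.004 -0.028] rot(fs) [-0.    -0.013  0.   ] at [0.518  0.0544 0.1278] 21.05 F [ 0.2  0.2 -2. ] w 0.147
```

View pics/s13.png

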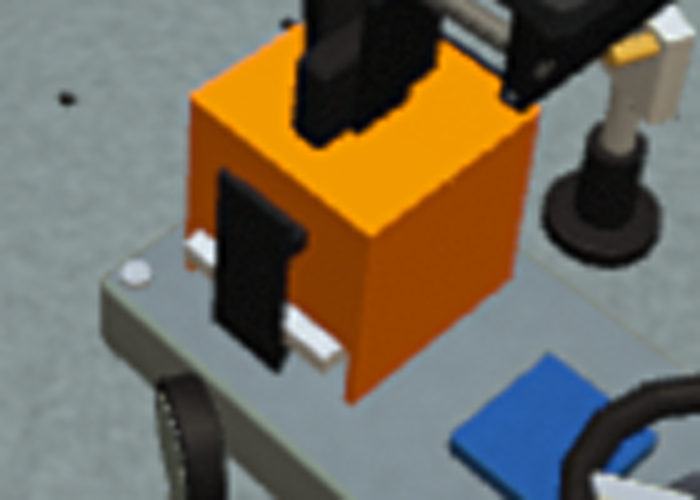

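View pics/w13.png

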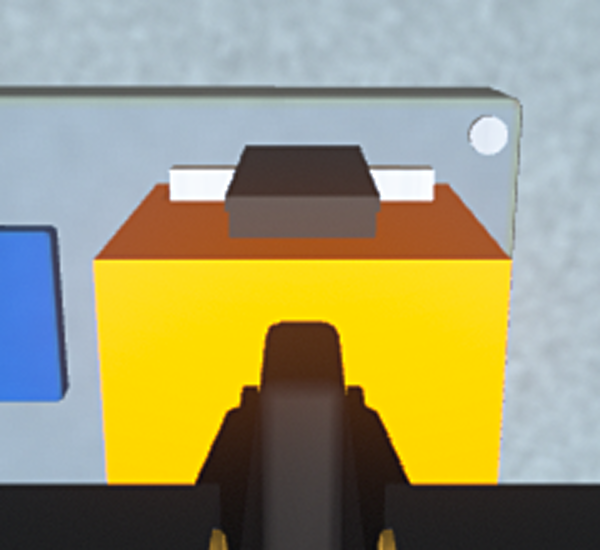

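```bash
python3 -m jog '[{"dx":-0.015,"dy":0,"dz":-0.04,"rx":0,"ry":-0.01,"rz":0,"hand":1}]'; python3 -c "
from h import *
to([.5164,.0542,.1295],.2855)"; python3 -m jog '[{"dx":0,"dy":0,"dz":-0.05,"rx":0,"ry":0,"rz":0,"hand":1}]'; python3 -c "
from h import *
to([.5164,.0542,.1295],.2855)"
```

```text
clock: 21.28
tcp_pos: [0.5168, 0.0543, 0.1288]
orientation: [0.99, 0.142, -0.0, -0.0]
contact_force: [3.5, 0.4, -8.9]
gripper_width: 0.143
shift(fs) [-0.006 -0.001 -0.011] rot(fs) [-0.005  0.004 -0.001] at [0.5168 0.0543 0.1288] 21.275 F [ 3.5  0.4 -8.9] w 0.143
clock: 21.4
tcp_pos: [0.5156, 0.0541, 0.1294]
orientation: [0.99, 0.142, -0.002, -0.0]
contact_force: [4.8, -1.1, -16.0]
gripper_width: 0.144
shift(fs) [ 0.013  0.002 -0.002] rot(fs) [-0.007  0.023 -0.001] at [0.5156 0.0541 0.1294] 21.4 F [  4.8  -1.1 -16. ] w 0.144
```

The clips hold against about a 14 N pull. One more press to seat it, then release and withdraw.

```bash
python3 -m jog '[{"dx":0.013,"dy":0,"dz":0.08,"rx":0,"ry":0.02,"rz":0,"hand":1},{"dx":0,"dy":0,"dz":0.08,"rx":0,"ry":0,"rz":0,"hand":1}]'; python3 -c "
from h import *
to([.5164,.0542,.1295],.2855)"; python3 -m jog '[{"dx":0,"dy":0,"dz":0,"rx":0,"ry":0,"rz":0,"hand":1},{"dx":0,"dy":0,"dz":0,"rx":0,"ry":0,"rz":0,"hand":0.4},{"dx":0,"dy":0,"dz":0,"rx":0,"ry":0,"rz":0,"hand":0.4},{"dx":0,"dy":0,"dz":0,"rx":0,"ry":0,"rz":0,"hand":0.4},{"dx":0,"dy":0,"dz":-0.3,"rx":0,"ry":0,"rz":0,"hand":0.4},{"dx":0,"dy":0,"dz":-0.5,"rx":0,"ry":0,"rz":0,"hand":0.4},{"dx":0,"dy":0,"dz":-0.8,"rx":0,"ry":0,"rz":0,"hand":0.4},{"dx":-0.5,"dy":0,"dz":-0.8,"rx":0,"ry":0,"rz":0,"hand":0.4},{"dx":-0.9,"dy":0,"dz":0,"rx":0,"ry":0,"rz":0,"hand":0.4},{"dx":-0.3,"dy":0,"dz":0,"rx":0,"ry":0,"rz":0,"hand":0.4},{"dx":0,"dy":0,"dz":0,"rx":0,"ry":0,"rz":0,"hand":0.4}]'; python3 -c "
from h import *
import cv2
to([.5164,.0542,.1295],.2855)
PT=camT('wrist');np.savez('w14.npz',T=PT[1])
cv2.imwrite('pics/w14.png',snapshot('wrist')[:,:,::-1])
s=snapshot('scene')[:,:,::-1]
cv2.imwrite('pics/s14f.png',s)
cv2.imwrite('pics/s14.png',cv2.resize(s[260:360,300:440],None,fx=5,fy=5,interpolation=2))
cv2.imwrite('pics/t14.png',snapshot('top')[:,:,::-1])"
```

```text
clock: 21.65
tcp_pos: [0.5169, 0.0543, 0.1277]
orientation: [0.99, 0.142, -0.001, -0.0]
contact_force: [-13.7, 0.6, 25.6]
gripper_width: 0.144
shift(fs) [-0.008 -0.001 -0.029] rot(fs) [-0.009  0.018  0.002] at [0.5169 0.0543 0.1277] 21.65 F [-13.7   0.6  25.6] w 0.144
clock: 23.02
tcp_pos: [0.418, 0.0246, 0.2877]
orientation: [0.99, 0.143, 0.003, 0.001]
contact_force: [0.1, -1.0, -0.3]
gripper_width: 0.6
shift(fs) [ 1.7   -0.017  2.645] rot(fs) [ 0.015 -0.033  0.005] at [0.418  0.0246 0.2877] 23.025 F [ 0.1 -1.  -0.3] w 0.6
```

View pics/w14.png

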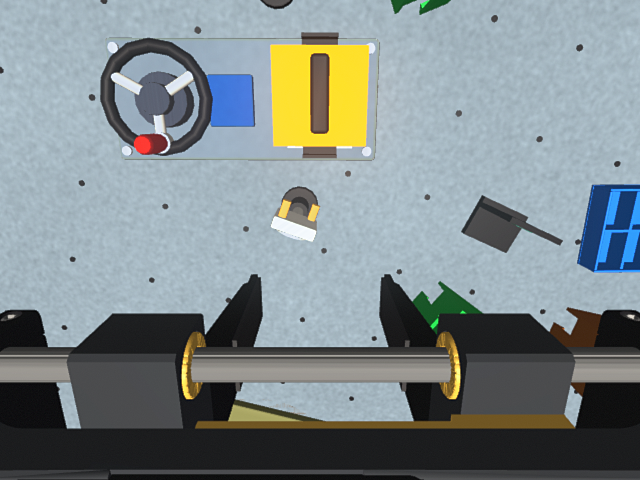

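View pics/s14.png

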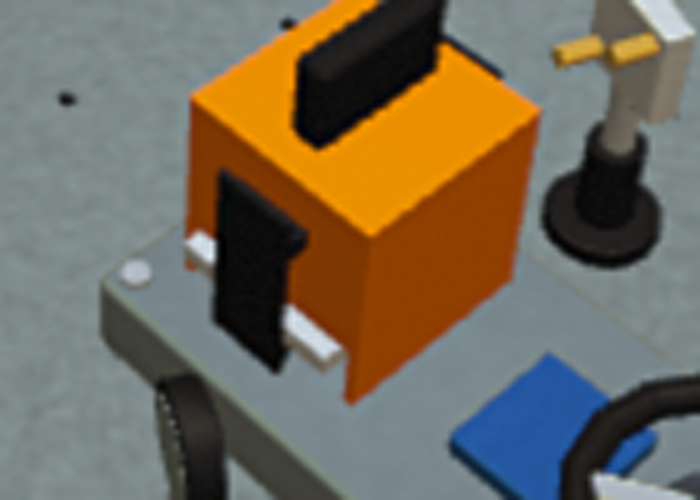

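View pics/s14f.png

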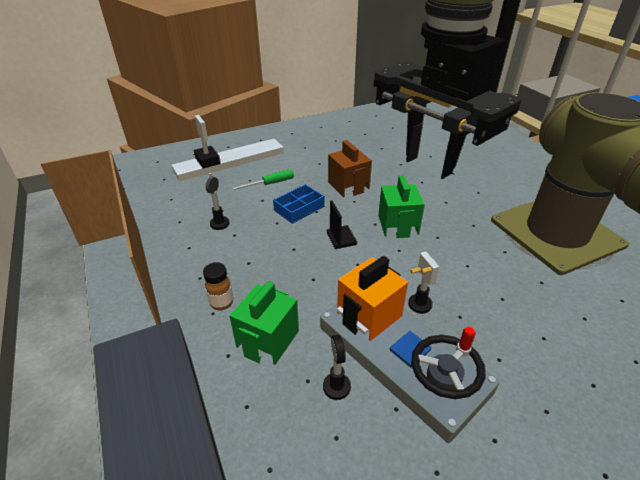

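Run:
```python
from h import *
c,s=np.cos(.2855),np.sin(.2855)
for dz in (0,.004,.008):
  print(dz,[proj('scene',[.5157+c*x-s*y,.0542+s*x+c*y,.124+dz]).round(1).tolist() for x,y in ((.039,.039),(.039,-.039),(-.039,.039))])
PT=(camera_params('wrist'),np.load('w14.npz')['T'])
for dz in (0,.004,.008):
  print(dz,[proj('wrist',[.5157+c*x-s*y,.0542+s*x+c*y,.124+dz],PT).round(1).tolist() for x,y in ((.039,.039),(.039,-.039),(-.039,.039),(-.039,-.039))])
```

```text
0 [[373.5, 308.7], [337.1, 280.3], [407.8, 283.1]]
0.004 [[373.7, 306.8], [337.2, 278.5], [408.1, 281.3]]
0.008 [[373.9, 305.0], [337.2, 276.7], [408.4, 279.5]]
0 [[270.6, 43.3], [369.7, 43.4], [273.8, 145.0], [366.2, 145.1]]
0.004 [[270.0, 42.2], [370.3, 42.4], [273.3, 145.2], [366.8, 145.4]]
0.008 [[269.3, 41.2], [371.0, 41.4], [272.7, 145.5], [367.3, 145.6]]
```

Run:
```python
from h import *
import cv2
c,s=np.cos(.2855),np.sin(.2855)
w=lambda x,y,z:proj('scene',[.5157+c*x-s*y,.0542+s*x+c*y,z])
im=cv2.imread('pics/s14f.png'); k=6
o=(305,265)
a=cv2.resize(im[o[1]:o[1]+95,o[0]:o[0]+125],None,fx=k,fy=k,interpolation=2)
def L(P,col):
    q=np.array([(w(*p)-o+.5)*k for p in P]).round().astype(int); cv2.polylines(a,[q.reshape(-1,1,2)],True,col,1)
L([(.06,.215,.036),(.06,-.06,.036),(-.06,-.06,.036),(-.06,.215,.036)],(255,0,255))
L([(.045,.032,.066),(.045,-.032,.066),(-.045,-.032,.066),(-.045,.032,.066)],(255,255,0))
L([(.039,.039,.124),(.039,-.039,.124),(-.039,-.039,.124),(-.039,.039,.124)],(0,255,0))
L([(.039,.039,.042),(.039,.039,.124),(-.039,.039,.124),(-.039,.039,.042)],(0,255,0))
cv2.imwrite('pics/ov.png',a)
```

```text
(no output)
```

View pics/ov.png

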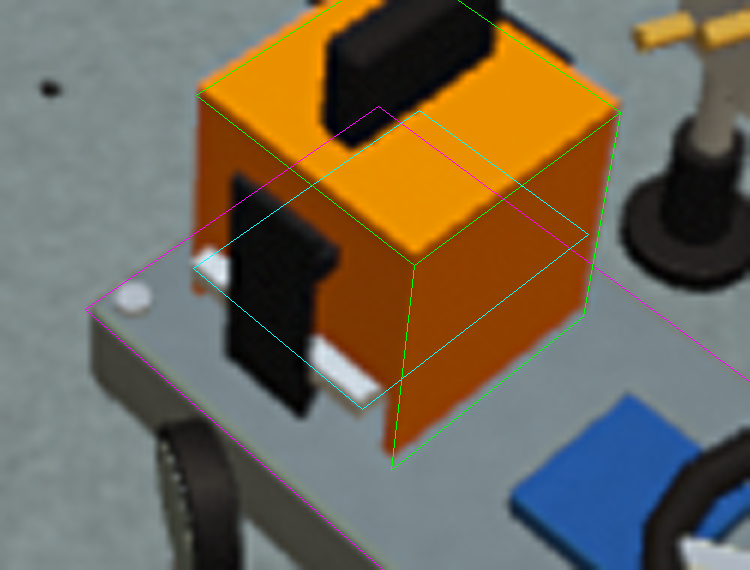

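Run:
```python
from h import *
PT=(camera_params('wrist'),np.load('w14.npz')['T'])
M=np.array([[np.cos(V[2]),np.sin(V[2])],[-np.sin(V[2]),np.cos(V[2])]])
for d in mark_of('wrist','crank_mid')[:1]+mark_of('wrist','wheel_centre')[:1]: print(d['xy'],d['confidence'],M@(onz('wrist',d['xy'],.098 if d['xy'][1]>120 else .074,PT)[:2]-WC))
s=telemetry.sense(); print(s['clock'],s['contact_force'])
```

```text
[149.4, 145.7] 0.68 [-0.04119613  0.00022614]
[151.7, 98.8] 0.59 [0.00044191 0.00305921]
23.275 [0.01473055 0.39555626 0.33623048]
```

The handle is at the wheel's -x side, 0.2 mm off, so the turntable has not moved. The cover is home and level and nothing else was disturbed, so I'm handing it in.

```bash
python3 -c "
from workcell import r
print(r.sign_off())"
```

```text
the job is handed in; nothing more can be done
None
```

I cranked the handwheel about 1.69 turns clockwise, until the sample's red edge stood at the yellow pointer. I then pressed the orange cover down over it, let go, and handed the job in at about 23 s of the 72 s allowed.

**Sample:** Just after cranking, the plate measured within about 0.01 rad of the pointer. The crank position puts the turntable about 0.002 to 0.003 rad short of the mark. The plate's two edges in the picture read -0.001 and +0.010 rad, which is within picture error, so I can't fully exclude a hair past the mark. One rough reading of the disc's red mark gave +0.035 rad. I gave it little weight, because in the enlarged picture that mark lined up with the pointer. After the cover was on, the crank handle was still within 0.2 mm of its zero position.

**Cover:** It came to a hard stop at the expected height, where I pressed with up to about 46 N at the wrist. It then held against a pull of about 14 N without lifting or tilting. After release it sat level. In the scene camera, cover and flange both appeared about 2–3 mm from where I predicted. The shift was the same for both, so I put it down to calibration. Only the clip on the pointer side was clearly visible hooked under the flange; that the other one snapped is inferred from the pull test and the level seat.

**Rest of the table:** I saw no other item moved in the last pictures, and the gripper was clear of everything.

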